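# Close a staining dish and log its tag

## Robot

A 7-joint arm with a two-finger parallel gripper is mounted at the origin on the work surface. World frame = base frame: x ahead of the robot, y to its left, z up, the work surface at z = 0. Lengths are in m, angles in rad, forces in N, time in s.
With the tool pointing down it reaches from about 0.375 to 0.925 m from the base axis. Payload 3.1 kg.
Tool frame: the origin (TCP) lies at the very end of the fingers, on their centre line; the grasp point (between the pads) lies ctrl.pinch_z behind it (ctrl.pinch_z is the distance from the TCP to the grasp point, in m); z points along the fingers, y is the line along which they close (so a half turn about z gives the same grasp; the last joint's range is limited). The gripper opens to 85 mm and grips with 20 to 120 N. Pads are 22 mm wide; open, the fingers measure 114 mm over their backs; the gripper's body (76 mm by 85 mm) begins 54 mm behind the grasp point. The pads swing forward as they close: fully open they stand 13 mm farther back than shut.
Start: joints at [-1.288, 0.383, 0.044, 1.598, -0.018, 1.161, -0.05], TCP at [0.242, 0.603, 0.231] pointing down, gripper open.
Joint ranges: [-2.61, 2.61], [-0.41, 2.15], [-1.48, 1.57], [0, 2.5], [-1.57, 4.71], [0.05, 1.97], [-2.85, 2.85]. Speed limits (rad/s): [2.79, 2.79, 3.14, 3.14, 3.14, 3.14, 3.14].

## Interface

Orientations are given as [roll, pitch, yaw] about the fixed x, y, z axes, in that order (R = Rz(yaw) Ry(pitch) Rx(roll)).
In Python, from workcell import status, cams, ctrl gives the robot as it stands.
- The arm moves only by the tool move_arm, never from a script. Its argument "steps" is a list of rows, each an object of numbers: "x", "y", "z": the shift along the tool's x, y, z in units of 0.2 m (1.0 is 0.2 m); "roll": the turn about the tool's z in units of 30 degrees (1.0 is 30 degrees); "jaw": the closure, from -1 (fully open) to 1 (shut). In form: [{"x": .., "y": .., "z": .., "roll": .., "jaw": ..}, ...]. A call has 1 to 8 rows; each row shifts and turns the commanded pose from where the row before left it, along the tool's axes as they then stand; what a row does not reach is not made up. A row lasts 1/12 s, in which the tool goes at most 41.7 mm and 7.16 degrees, less where a joint would pass 70% of its speed; a pose out of reach is approached as far as the arm can. A call with a number of a shift or a turn outside -1 to 1 is refused whole. A call with a gripper value outside its range is refused whole. The fingers move at their own pace and stop on an object; the grip force is fixed at half the most. Time passes only in rows, so rows that do not move let the fingers close. It gives the time, the measured TCP pose, the force, the opening and the grip force at its end, in the units of the state.
- status.state(): the state, without advancing time (a new reading comes with each control period).
- cams.get_image(name): name is "scene" or "top"; returns a dict with "frame" (480x640x3 uint8, red, green, blue), "intrinsics" (3x3 intrinsics, pixels), "camera_from_world" (4x4, takes a point from world to camera coordinates). Camera axes: x right, y up, looking along -z (the intrinsics and any distortion apply to the point x, -y, -z); pixel columns grow to the right and rows downward; lengths in m; the calibration is good to about 2 mm. A picture is of the moment at which its call begins. There is no depth.
- ctrl.sign_off(): hands the job in; it is judged then, once.
The state is a dict: "t": time; "qpos": joint angles; "joint_velocities": joint speeds; "joint_torque": joint torques, N m; "ee_pos": TCP position; "tool_rot": TCP orientation; "force": force on the tool from outside, world axes, zero at the start; "wrist_torque": the same for the moment, N m; "grip_width": finger opening in m; "gripper_force": force on a finger pad.
Only numpy, scipy, OpenCV 4.12 (cv2) and the standard library are available. Lean on these libraries where they do the work, as an engineer would, in place of code of your own. Each camera call takes 0.05 s, during which the arm holds its last target. There are 200 camera calls.

## Task

Close the open staining dish with the loose lid, set down square and fully home (lower it, do not drop it), then take the orange tag reader from its dock and press its sprung nose square onto the middle of the sloping tag in front of that same dish, until the nose is pushed in about halfway, and hold it still there for about two seconds. The tag cartridge sticks out of its bay by an unknown amount, so feel for it gently and do not ram it. Finally stand the reader upright back in its dock without dropping it, the lid still closed, and leave the other station and the other things on the bench where they are.

Things in the scene. Friction and masses are not known exactly. Their poses are not given: they have to be found in the camera images.
- station: the station to work on, fixed: grey base 190 x 130 x 12 mm; origin under its centre, x points from the tag side (facing the robot) to the dish side. Centred 40 mm towards +x stands the open clear dish, 90 (x) x 120 (y) mm outside, 82 x 112 inside, rim 82 mm above the table. In front of it is the sloping white tag head
- dish_rim (a point): centre of the open dish's mouth, at rim height (82 mm above the table); axes as the station's
- tag_bay (a point): centre of the tag head's sloping white face (72 x 90 mm), 46 mm above the table; z: its outward normal, 35 degrees from vertical towards the station's -x; x up the slope, y across. The tag, a grey cartridge 52 x 60 mm with a white label and a 20 mm red dot in its middle, stands out of this face along z by 1 to 15 mm (not reported; it does not give when pressed)
- lid: the loose black lid, 160 g: plate 94 (x) x 124 (y) x 6 mm over a lip 77 x 107 x 8 mm that drops into the dish; origin at the centre of the lip's underside; on top a green bar handle 14 mm thick (x), 60 mm long (y), from 14 to 44 mm above the origin. Closed, the plate rests on the rim, the origin 8 mm below it; either way round is right
- reader: the tag reader, 0.2 kg, standing upright in its dock: black round shoulder 48 mm across and 12 mm high, above it an orange square grip 30 x 30 mm up to 118 mm; origin at the centre of the shoulder's underside, z up along the reader, away from the nose
- nose_tip (a point): the middle of the flat end of the reader's nose, a steel round 22 mm across that stands out 24 mm below the shoulder; axes as the reader's
- nose (a joint): how far the nose is pushed in, m: 0 out, 0.010 at its stop; spring 2 N at first, 10 N at the stop
- dock: grey block 76 x 76 x 34 mm, fixed, with a round hole 33 mm across through its middle for the nose; the reader's shoulder rests on its top, 34 mm above the table; origin under its centre
- other_station: the other station, fixed, built the same but its dish already has its lid: not to be touched; origin and axes as the station's
- amber_bottle: bystander: amber bottle 64 mm wide, 150 mm tall; origin under its centre
- slide_box: bystander: blue slide box 50 x 80 x 30 mm; origin under its centre
- dropper: bystander: small green bottle 32 mm wide, 65 mm tall; origin under its centre
- basket: bystander: open green basket 90 x 130 x 50 mm; origin under its centre
- beaker: bystander: glass beaker 66 mm wide, 80 mm tall; origin under its centre
- jar: bystander: glass jar 52 mm wide, 70 mm tall; origin under its centre
- brush: bystander: lab brush lying flat

How it is judged:
By the outcome, as a careful person would: the job done as asked, in the order asked, and still so for the second after the job is handed in, with the robot touching nothing.
It also fails if it takes over 70 s, if anything falls off the work surface, if the arm or the gripper's body presses on something with over 40 N, if the wrist force passes 120 N, or if a joint passes its speed limit or range.

## Working session

There is one attempt and no reset: what is moved stays moved. The work goes in short steps, Python scripts to look and compute and a tool call to move; the robot and the scene stay as the last step left them, time stands still between calls to the robot, and variables do not carry over. Pictures are saved under pics/ and viewed, at most 10 in all, crops included, and the job is handed in when it is done.

Besides the shell and the picture viewer there is one more tool, called by a JSON object that holds its "op" and its "data". move_arm: Moves the arm, as the interface text tells. Shifts and turns lie within -1 to 1; 1 stands for 0.2 m of shift or 30 degrees of turn. Its arguments: {"type":"object","properties":{"steps":{"type":"array","items":{"type":"object","properties":{"x":{"type":"number"},"y":{"type":"number"},"z":{"type":"number"},"roll":{"type":"number"},"jaw":{"type":"number"}}}}},"required":["steps"]}

```bash
ls; mkdir -p pics
python3 - <<'E'
from workcell import status,cams,ctrl
import cv2,numpy as np,pickle
print(status.state(),ctrl.pinch_z)
d={}
for n in("scene","top"):
    a=cams.get_image(n);d[n]=a;cv2.imwrite(f"pics/{n}0.png",a["frame"][:,:,::-1]);print(n,a["intrinsics"],a["camera_from_world"],a.keys())
pickle.dump(d,open("im0.pkl","wb"))
E
```

```text
pics
{'t': 0.0, 'qpos': array([-1.28777399,  0.38383814,  0.04382646,  1.59958246, -0.01790605,
        1.16117201, -0.04991222]), 'joint_velocities': array([ 0.00051648, -0.00132067,  0.00048879, -0.00045648, -0.00073193,
       -0.00073141,  0.00245946]), 'joint_torque': array([-1.09137939e-04, -4.33467865e+01,  1.02458484e+00, -2.49517465e+01,
        1.05803620e-02,  1.13534345e-02, -6.50224365e-06]), 'ee_pos': array([0.2412453 , 0.60256316, 0.22988107]), 'tool_rot': array([-3.13898838e+00,  1.31905477e-04,  2.76084243e+00]), 'force': array([0.83424716, 0.37067917, 0.33002174]), 'wrist_torque': array([-0.03640561,  0.01856511, -0.03006126]), 'gripper_force': 0.0, 'grip_width': 0.08557776882070445} 0.0187
scene [[445.79560459   0.         322.86911755]
 [  0.         445.79560459 242.72798029]
 [  0.           0.           1.        ]] [[ 0.90489177  0.4256026  -0.00577131 -0.50871892]
 [-0.27116565  0.58688219  0.76291447  0.06756365]
 [ 0.32808546 -0.68879004  0.64647367 -1.12012397]
 [ 0.          0.          0.          1.        ]] dict_keys(['frame', 'intrinsics', 'camera_from_world'])
top [[568.13217847   0.         326.02843957]
 [  0.         568.13217847 225.75745863]
 [  0.           0.           1.        ]] [[ 2.93404189e-02 -9.99568704e-01 -1.24358071e-03 -2.97920962e-03]
 [ 9.96212615e-01  2.91399862e-02  8.19224429e-02 -5.66752060e-01]
 [-8.18508721e-02 -3.64250958e-03  9.96637932e-01 -1.38845556e+00]
 [ 0.00000000e+00  0.00000000e+00  0.00000000e+00  1.00000000e+00]] dict_keys(['frame', 'intrinsics', 'camera_from_world'])
```

View pics/scene0.png

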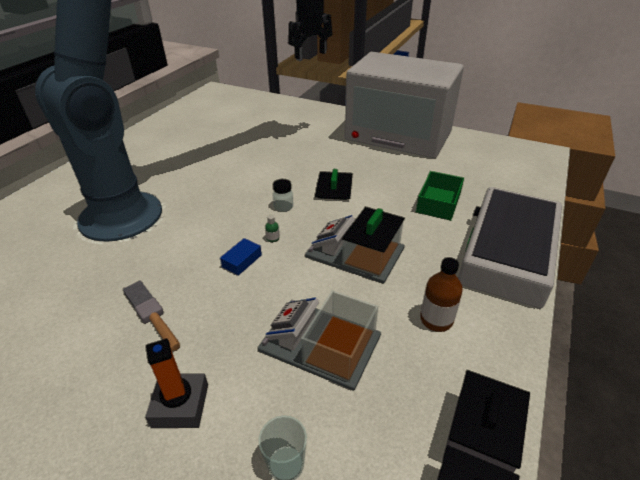

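View pics/top0.png

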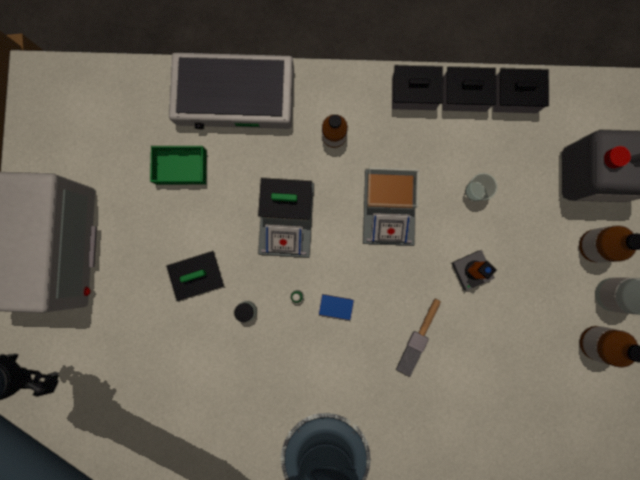

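The scene view shows the open dish's station at about (320,335) and the reader in its dock at (175,390). The loose lid is at (335,185), and the closed station is at (357,242). In the top view the open station is at (390,207), the loose lid, rotated, at (195,276), and the dock at (473,270).

```bash
cat > h.py <<'E'
import numpy as np,cv2,pickle
from scipy.spatial.transform import Rotation as Ro
def cast(im,uv,z):
    K=im["intrinsics"];T=im["camera_from_world"];R=T[:3,:3];c=-R.T@T[:3,3]
    uv=np.atleast_2d(np.float64(uv))
    d=np.c_[(uv[:,0]-K[0,2])/K[0,0],-(uv[:,1]-K[1,2])/K[1,1],-np.ones(len(uv))]@R
    return c+d*((z-c[2])/d[:,2])[:,None]
def proj(im,P):
    K=im["intrinsics"];T=im["camera_from_world"];p=np.atleast_2d(P)@T[:3,:3].T+T[:3,3]
    return np.c_[K[0,0]*p[:,0]/-p[:,2]+K[0,2],K[1,1]*p[:,1]/p[:,2]+K[1,2]]
def blob(im,roi,f):
    x0,y0,x1,y1=roi;a=im["frame"][y0:y1,x0:x1];hsv=cv2.cvtColor(a,cv2.COLOR_RGB2HSV).astype(int)
    m=f(hsv[...,0],hsv[...,1],hsv[...,2]).astype(np.uint8)
    n,l,s,c=cv2.connectedComponentsWithStats(m)
    k=1+np.argmax(s[1:,4]);m=np.uint8(l==k)
    cn=max(cv2.findContours(m,0,1)[0],key=cv2.contourArea)[:,0]+[x0,y0]
    return cn,c[k]+[x0,y0],s[k,4]
def rect(P): # contour on plane -> centre,size,yaw of axis 1
    (c,s,a)=cv2.minAreaRect(np.float32(P[:,:2]*1000));return np.round(c,1),np.round(s,1),round(a,1)
def show(im,roi,k,fn):
    x0,y0,x1,y1=roi;cv2.imwrite(fn,cv2.resize(im["frame"][y0:y1,x0:x1,::-1],None,fx=k,fy=k,interpolation=cv2.INTER_CUBIC))
E
python3 - <<'E'
from h import *
d=pickle.load(open("im0.pkl","rb"));t=d["top"];s=d["scene"]
show(t,(155,150,515,330),2,"pics/topc.png")
b=np.vstack([cv2.resize(s["frame"][280:440,130:390],(780,480))])
show(s,(130,160,420,440),2,"pics/scc.png")
hs=cv2.cvtColor(t["frame"],cv2.COLOR_RGB2HSV)
for n,p in dict(lid=(180,285),hand=(192,276),liq=(390,188),base=(370,240),base2=(412,225),base3=(390,210),dock=(460,268),dock2=(470,285),tab=(430,250),tag=(375,228),blue=(487,270),or_=(477,269)).items():print(n,p,hs[p[1],p[0]])
for n,roi,f,z in[("lid",(155,240,235,310),lambda h,S,v:(v<60)|((h>45)&(h<80)&(S>120)),.014),
 ("handle",(155,240,235,310),lambda h,S,v:(h>45)&(h<80)&(S>120)&(v>50),.044),
 ("liq",(355,160,425,215),lambda h,S,v:(h<20)&(S>120),.05),
 ("dot",(370,215,410,245),lambda h,S,v:((h<8)|(h>172))&(S>130),.052),
 ("blue",(470,255,500,285),lambda h,S,v:(h>95)&(h<130)&(S>120),.152)]:
    c,m,a=blob(t,roi,f);print(n,m.round(1),a,rect(cast(t,c,z)),cast(t,m,z).round(4))
E
```

```text
lid (180, 285) [ 6 51 25]
hand (192, 276) [ 67 177  88]
liq (390, 188) [ 13 174 116]
base (370, 240) [ 7 25 92]
base2 (412, 225) [36 15 84]
base3 (390, 210) [40 18 42]
dock (460, 268) [15 28 74]
dock2 (470, 285) [49 47 43]
tab (430, 250) [ 18  45 146]
tag (375, 228) [128  23  87]
blue (487, 270) [108 194  96]
or_ (477, 269) [ 10 255  50]
lid [194.7 275.8] 1804 (array([433.1, 335.8]), array([ 92.1, 121.1]), 19.2) [[0.4331 0.336  0.014 ]]
handle [191.6 275.4] 142 (array([434. , 336.9]), array([13.9, 59.6]), 20.2) [[0.4343 0.3367 0.044 ]]
liq [390.9 189.2] 1258 (array([ 658.9, -142.2]), array([105.3,  72.9]), 89.9) [[ 0.659  -0.1428  0.05  ]]
dot [390.6 230.7] 35 (array([ 557.3, -143.6]), array([13.7, 13.8]), 46.3) [[ 0.5568 -0.1439  0.052 ]]
blue [487.7 269.7] 39 (array([ 468.3, -352.8]), array([14.1, 14.4]), 46.1) [[ 0.4678 -0.3522  0.152 ]]
```

View pics/topc.png

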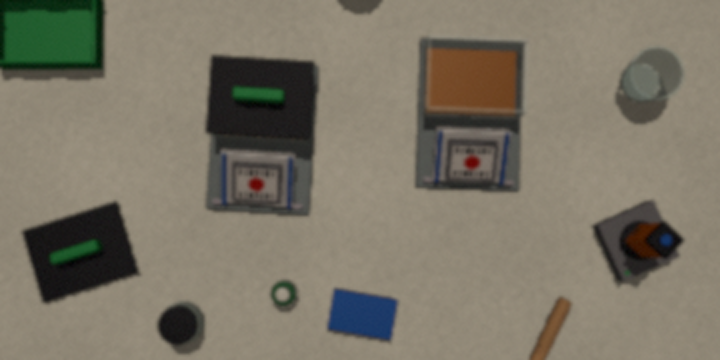

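View pics/scc.png

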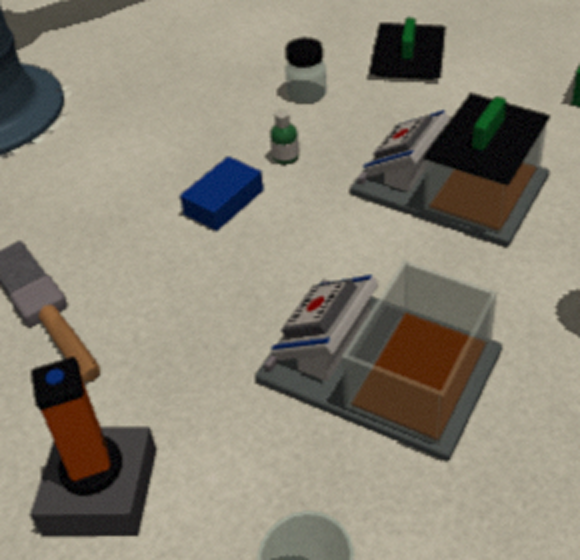

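The top crop shows the open dish's liquid at (473,80), its tag dot at (472,162), the dock at (640,242) and the lid at (80,250). The scene crop shows the dish rim corners at (407,263), (495,292), (441,388) and (345,355), and the reader's blue mark at (55,377). The tag cartridge stands out clearly.

Run:
```python
from h import *
d=pickle.load(open("im0.pkl","rb"));t=d["top"];s=d["scene"]
def q(n,im,pts,z,k=2,o=(0,0)):
    P=cast(im,np.array(pts)/k+o,z);print(n,rect(P),(P[:,:2].mean(0)*1000).round(1))
    e=np.diff(np.r_[P,P[:1]],axis=0)[:,:2];print('  sides',(np.linalg.norm(e,axis=1)*1000).round(1),np.degrees(np.arctan2(e[:,1],e[:,0])).round(1))
q("rim",s,[(407,263),(495,292),(441,388),(345,355)],.082,2,(130,160))
q("dock",s,[(53,428),(155,430),(143,495),(37,493)],.034,2,(130,160))
c,m,a=blob(t,(350,150,430,260),lambda h,S,v:(v<105)|(S>90));print("stn",a,rect(cast(t,c,.012)))
# side lines of base near front part
P=cast(t,c,.012)[:,:2]*1000
for nm,f in(("L",P[:,1]>-100),("R",P[:,1]<-180)):
    Q=P[f&(P[:,0]<600)];v=cv2.fitLine(np.float32(Q),2,0,.01,.01).ravel();print(nm,len(Q),v.round(3))
Q=P[P[:,0]<P[:,0].min()+4];print("front",cv2.fitLine(np.float32(Q),2,0,.01,.01).ravel().round(3))
for n,im,roi,f,z in[("liqTop",t,(355,160,425,215),lambda h,S,v:(h<20)&(S>120),.016),
 ("liqSc",s,(300,280,390,390),lambda h,S,v:(h<20)&(S>150),.016),
 ("dotSc",s,(270,290,310,325),lambda h,S,v:((h<8)|(h>172))&(S>130),.055),
 ("blueSc",s,(145,340,180,360),lambda h,S,v:(h>95)&(h<130)&(S>120),.152),
 ("orSc",s,(140,340,195,410),lambda h,S,v:(h<15)&(S>180),.1),("orT",t,(460,250,500,290),lambda h,S,v:(h<15)&(S>180),.1),
 ("dockT",t,(445,245,500,295),lambda h,S,v:(v<100)|(S>120),.034)]:
    c,m,a=blob(im,roi,f);print(n,m.round(1),a,rect(cast(im,c,z)),cast(im,m,z).round(4))
# two-view points
def tri(a,b):
    A=[]
    for im,p in((t,a),(s,b)):
        p0,p1=cast(im,p,0.)[0],cast(im,p,.3)[0];A.append((p0,(p1-p0)/np.linalg.norm(p1-p0)))
    M=sum(np.eye(3)-np.outer(u,u) for _,u in A);v=sum((np.eye(3)-np.outer(u,u))@p for p,u in A)
    x=np.linalg.solve(M,v);return x.round(4),[round(float(np.linalg.norm(np.cross(x-p,u))),4) for p,u in A]
g=lambda im,roi,f:blob(im,roi,f)[1]
red=lambda h,S,v:((h<8)|(h>172))&(S>130)
bl=lambda h,S,v:(h>95)&(h<130)&(S>120)
print("dot",tri(g(t,(370,215,410,245),red),g(s,(270,290,310,325),red)))
print("blue",tri(g(t,(470,255,500,285),bl),g(s,(145,340,180,360),bl)))
```

```text
rim (array([ 663.3, -141. ]), array([118.5,  83.8]), 88.1) [ 663.2 -140.3]
  sides [ 83.8 112.5  83.3 115.1] [   0.5  -92.2 -177.7   88.1]
dock (array([ 469.2, -342. ]), array([87.7, 57.4]), 23.8) [ 469.7 -341.8]
  sides [84.2 57.3 82.3 57.7] [  23.7  -62.7 -156.2  119.2]
stn 3632 (array([ 619.4, -144.1]), array([130.8, 189.8]), 89.5)
L 38 [ 9.92000e-01  1.26000e-01  5.55595e+02 -8.18750e+01]
R 39 [ 9.88000e-01 -1.55000e-01  5.53594e+02 -2.03360e+02]
front [ 7.00000e-03  1.00000e+00  5.25806e+02 -1.43658e+02]
liqTop [390.9 189.2] 1258 (array([ 664. , -145.9]), array([107.9,  74.7]), 89.9) [[ 0.6641 -0.1465  0.016 ]]
liqSc [340.9 335.6] 1064 (array([ 655.1, -119.8]), array([67.6, 65.1]), 89.6) [[ 0.6555 -0.1211  0.016 ]]
dotSc [287.2 311.6] 34 (array([ 557.2, -140.7]), array([19.1,  7.4]), 79.8) [[ 0.5575 -0.1407  0.055 ]]
blueSc [157.  348.1] 83 (array([ 468.9, -348.6]), array([15.1, 13.6]), 24.9) [[ 0.4691 -0.3488  0.152 ]]
orSc [168.8 378.6] 928 (array([ 478.6, -355.4]), array([33.5, 85.6]), 56.3) [[ 0.4836 -0.3589  0.1   ]]
orT [475.7 270.2] 178 (array([ 466.9, -338.8]), array([37.8, 36.5]), 4.8) [[ 0.4665 -0.3389  0.1   ]]
dockT [473.  271.1] 1196 (array([ 464.9, -354.8]), array([87.8, 97.7]), 25.4) [[ 0.4649 -0.3494  0.034 ]]
dot (array([ 0.5574, -0.1427,  0.0568]), [0.0012, 0.0012])
blue (array([ 0.4689, -0.3505,  0.1536]), [0.0016, 0.0016])
```

{"op": "move_arm", "data": {"steps": [{"x": -0.1735,"y": -0.11,"jaw": -1},{"x": -0.1735,"y": -0.11,"jaw": -1},{"x": -0.1735,"y": -0.11,"jaw": -1},{"x": -0.1735,"y": -0.11,"jaw": -1},{"x": -0.1735,"y": -0.11,"jaw": -1},{"x": -0.1735,"y": -0.11,"jaw": -1},{"x": -0.1735,"y": -0.11,"jaw": -1},{"x": -0.1735,"y": -0.11,"jaw": -1}]}}

```text
$.steps[0]: bad value
```

{"op": "move_arm", "data": {"steps": [{"roll": 0.231,"jaw": -1},{"roll": 0.231,"jaw": -1},{"roll": 0.231,"jaw": -1},{"roll": 0.231,"jaw": -1},{"roll": 0.231,"jaw": -1},{"roll": 0.231,"jaw": -1},{"roll": 0.23,"jaw": -1},{"jaw": -1}]}}

```text
$.steps[0]: bad value
```

```bash
cat > go.py <<'E'
import sys;from h import *
from workcell import status
s=status.state();R=Ro.from_euler('xyz',s["tool_rot"])
M=R.as_matrix()
print("t",round(s["t"],2),"pos",s["ee_pos"].round(4),"rpy",np.degrees(s["tool_rot"]).round(2),"ydir",round(float(np.degrees(np.arctan2(M[1,1],M[0,1]))),2),"F",s["force"].round(2),"w",round(s["grip_width"],4),"gf",s["gripper_force"])
a=[float(v) for v in sys.argv[1:]]
if a:
    d=np.array(a[:3])-s["ee_pos"];print("units xyz",(M.T@d/.2).round(4),"rows>=",np.linalg.norm(d)/.0417)
    if len(a)>3:
        yd=np.degrees(np.arctan2(M[1,1],M[0,1]));print("roll units",round(-(((a[3]-yd)+90)%180-90)/30,4))
E
python3 go.py .4336 .3363 .019 19.7
```

```text
t 0.1 pos [0.2412 0.6027 0.23  ] rpy [-1.7986e+02  1.0000e-02  1.5819e+02] ydir 68.19 F [-0.02 -0.11 -0.22] w 0.0857 gf 0.0
units xyz [-1.3877 -0.8766  1.0573] rows>= 9.364340961689226
roll units 1.6163
```

{"op": "move_arm", "data": {"steps": [{"x": -0.1735,"y": -0.11,"z": 0,"roll": 0,"jaw": -1},{"x": -0.1735,"y": -0.11,"z": 0,"roll": 0,"jaw": -1},{"x": -0.1735,"y": -0.11,"z": 0,"roll": 0,"jaw": -1},{"x": -0.1735,"y": -0.11,"z": 0,"roll": 0,"jaw": -1},{"x": -0.1735,"y": -0.11,"z": 0,"roll": 0,"jaw": -1},{"x": -0.1735,"y": -0.11,"z": 0,"roll": 0,"jaw": -1},{"x": -0.1735,"y": -0.11,"z": 0,"roll": 0,"jaw": -1},{"x": -0.1735,"y": -0.11,"z": 0,"roll": 0,"jaw": -1}]}}

```text
t: 0.77
ee_pos: [0.4344, 0.3348, 0.2309]
tool_rot: [-3.141, -0.0, 2.761]
force: [1.0, 0.2, -0.5]
grip_width: 0.0858
gripper_force: 0.0
```

{"op": "move_arm", "data": {"steps": [{"x": 0,"y": 0,"z": 0,"roll": 0.231,"jaw": -1},{"x": 0,"y": 0,"z": 0,"roll": 0.231,"jaw": -1},{"x": 0,"y": 0,"z": 0,"roll": 0.231,"jaw": -1},{"x": 0,"y": 0,"z": 0,"roll": 0.231,"jaw": -1},{"x": 0,"y": 0,"z": 0,"roll": 0.231,"jaw": -1},{"x": 0,"y": 0,"z": 0,"roll": 0.231,"jaw": -1},{"x": 0,"y": 0,"z": 0,"roll": 0.23,"jaw": -1},{"x": 0,"y": 0,"z": 0,"roll": 0,"jaw": -1}]}}

```text
t: 1.43
ee_pos: [0.4334, 0.3366, 0.2307]
tool_rot: [-3.14, 0.001, 1.913]
force: [0.4, -0.0, -0.7]
grip_width: 0.0856
gripper_force: 0.0
```

```bash
python3 go.py .4336 .3363 .019 19.7
```

```text
t 1.43 pos [0.4334 0.3366 0.2307] rpy [-1.7993e+02  3.0000e-02  1.0960e+02] ydir 19.6 F [ 0.43 -0.02 -0.75] w 0.0856 gf 0.0
units xyz [-9.0000e-04  1.5000e-03  1.0584e+00] rows>= 5.076037961164118
roll units -0.0034
```

{"op": "move_arm", "data": {"steps": [{"x": 0,"y": 0,"z": 0.18,"roll": 0,"jaw": -1},{"x": 0,"y": 0,"z": 0.18,"roll": 0,"jaw": -1},{"x": 0,"y": 0,"z": 0.18,"roll": 0,"jaw": -1},{"x": 0,"y": 0,"z": 0.18,"roll": 0,"jaw": -1},{"x": 0,"y": 0,"z": 0.15,"roll": 0,"jaw": -1},{"x": 0,"y": 0,"z": 0.1,"roll": 0,"jaw": -1},{"x": 0,"y": 0,"z": 0.088,"roll": 0,"jaw": -1},{"x": 0,"y": 0,"z": 0,"roll": 0,"jaw": -1}]}}

```text
t: 2.1
ee_pos: [0.4306, 0.3343, 0.0155]
tool_rot: [-3.133, 0.004, 1.918]
force: [-0.5, 0.1, -0.8]
grip_width: 0.0852
gripper_force: 0.0
```

{"op": "move_arm", "data": {"steps": [{"x": 0,"y": 0,"z": 0,"roll": 0,"jaw": 1},{"x": 0,"y": 0,"z": 0,"roll": 0,"jaw": 1},{"x": 0,"y": 0,"z": 0,"roll": 0,"jaw": 1},{"x": 0,"y": 0,"z": 0,"roll": 0,"jaw": 1},{"x": 0,"y": 0,"z": 0,"roll": 0,"jaw": 1},{"x": 0,"y": 0,"z": 0,"roll": 0,"jaw": 1},{"x": 0,"y": 0,"z": 0,"roll": 0,"jaw": 1},{"x": 0,"y": 0,"z": 0,"roll": 0,"jaw": 1}]}}

```text
t: 2.77
ee_pos: [0.4349, 0.3377, 0.0209]
tool_rot: [3.139, -0.001, 1.915]
force: [0.2, -0.6, 5.2]
grip_width: 0.0131
gripper_force: 61.2
```

```bash
python3 go.py .6607 -.1434 .15 -0.4
```

```text
t 2.77 pos [0.4349 0.3377 0.0209] rpy [ 1.7987e+02 -6.0000e-02  1.0971e+02] ydir 19.71 F [ 0.19 -0.58  5.16] w 0.0131 gf 61.22541904449463
units xyz [-2.6447  0.253  -0.6475] rows>= 13.115567899484843
roll units 0.6703
```

{"op": "move_arm", "data": {"steps": [{"x": 0,"y": 0,"z": -0.05,"roll": 0,"jaw": 1},{"x": 0,"y": 0,"z": -0.1,"roll": 0,"jaw": 1},{"x": 0,"y": 0,"z": -0.15,"roll": 0,"jaw": 1},{"x": 0,"y": 0,"z": -0.18,"roll": 0,"jaw": 1},{"x": 0,"y": 0,"z": -0.18,"roll": 0,"jaw": 1},{"x": 0,"y": 0,"z": -0.15,"roll": 0,"jaw": 1},{"x": 0,"y": 0,"z": -0.1,"roll": 0,"jaw": 1},{"x": 0,"y": 0,"z": 0,"roll": 0,"jaw": 1}]}}

```text
t: 3.43
ee_pos: [0.4364, 0.3388, 0.2071]
tool_rot: [3.133, -0.004, 1.914]
force: [0.8, 0.8, -2.5]
grip_width: 0.0128
gripper_force: 60.2
```

{"op": "move_arm", "data": {"steps": [{"x": -0.08,"y": 0.008,"z": 0,"roll": 0,"jaw": 1},{"x": -0.15,"y": 0.015,"z": 0,"roll": 0,"jaw": 1},{"x": -0.2,"y": 0.02,"z": 0,"roll": 0,"jaw": 1},{"x": -0.2,"y": 0.02,"z": 0,"roll": 0,"jaw": 1},{"x": -0.2,"y": 0.02,"z": 0,"roll": 0,"jaw": 1},{"x": -0.2,"y": 0.02,"z": 0,"roll": 0,"jaw": 1},{"x": -0.2,"y": 0.02,"z": 0,"roll": 0,"jaw": 1},{"x": -0.2,"y": 0.02,"z": 0,"roll": 0,"jaw": 1}]}}

```text
t: 4.1
ee_pos: [0.5558, 0.0752, 0.1997]
tool_rot: [-3.138, -0.001, 1.915]
force: [0.1, 0.0, -2.6]
grip_width: 0.0127
gripper_force: 60.1
```

{"op": "move_arm", "data": {"steps": [{"x": -0.2,"y": 0.02,"z": 0,"roll": 0,"jaw": 1},{"x": -0.2,"y": 0.02,"z": 0,"roll": 0,"jaw": 1},{"x": -0.2,"y": 0.02,"z": 0,"roll": 0,"jaw": 1},{"x": -0.2,"y": 0.02,"z": 0,"roll": 0,"jaw": 1},{"x": -0.2,"y": 0.02,"z": 0,"roll": 0,"jaw": 1},{"x": -0.15,"y": 0.015,"z": 0,"roll": 0,"jaw": 1},{"x": -0.1,"y": 0.01,"z": 0,"roll": 0,"jaw": 1},{"x": 0,"y": 0,"z": 0,"roll": 0,"jaw": 1}]}}

```text
t: 4.77
ee_pos: [0.6636, -0.1577, 0.1995]
tool_rot: [-3.137, 0.004, 1.906]
force: [-0.6, -1.2, -0.8]
grip_width: 0.0127
gripper_force: 60.0
```

{"op": "move_arm", "data": {"steps": [{"x": 0,"y": 0,"z": 0,"roll": 0.17,"jaw": 1},{"x": 0,"y": 0,"z": 0,"roll": 0.2,"jaw": 1},{"x": 0,"y": 0,"z": 0,"roll": 0.2,"jaw": 1},{"x": 0,"y": 0,"z": 0,"roll": 0.1,"jaw": 1},{"x": 0,"y": 0,"z": 0,"roll": 0,"jaw": 1}]}}

```text
t: 5.18
ee_pos: [0.6634, -0.1481, 0.1992]
tool_rot: [-3.137, -0.001, 1.564]
force: [-0.2, 0.1, -1.5]
grip_width: 0.0128
gripper_force: 60.1
```

```bash
python3 go.py .6607 -.1434 .15 -0.4
```

```text
t 5.18 pos [ 0.6634 -0.1481  0.1992] rpy [-1.7974e+02 -6.0000e-02  8.9610e+01] ydir -0.39 F [-0.21  0.09 -1.47] w 0.0128 gf 60.051459074020386
units xyz [ 0.0234 -0.0127  0.2461] rows>= 1.1870771397696838
roll units 0.0003
```

{"op": "move_arm", "data": {"steps": [{"x": 0.0234,"y": -0.0127,"z": 0.1,"roll": 0,"jaw": 1},{"x": 0,"y": 0,"z": 0.15,"roll": 0,"jaw": 1},{"x": 0,"y": 0,"z": 0.06,"roll": 0,"jaw": 1},{"x": 0,"y": 0,"z": 0,"roll": 0,"jaw": 1},{"x": 0,"y": 0,"z": 0,"roll": 0,"jaw": 1}]}}

```text
t: 5.6
ee_pos: [0.6613, -0.1444, 0.1381]
tool_rot: [-3.138, -0.0, 1.565]
force: [0.4, -0.7, -0.6]
grip_width: 0.0128
gripper_force: 59.9
```

```bash
python3 - <<'E'
from h import *
from workcell import cams
d={n:cams.get_image(n) for n in("scene","top")};pickle.dump(d,open("im1.pkl","wb"))
show(d["scene"],(230,220,430,400),3,"pics/s1.png")
t=d["top"];show(t,(330,130,460,260),4,"pics/t1.png")
E
python3 go.py .6607 -.1434 .13 -0.4
```

```text
t 5.7 pos [ 0.6635 -0.1456  0.141 ] rpy [1.7988e+02 4.0000e-02 8.9610e+01] ydir -0.39 F [ 0.45 -0.7  -1.82] w 0.0127 gf 59.91296947002411
units xyz [ 0.0107 -0.014   0.055 ] rows>= 0.2769523970970316
roll units 0.0003
```

View pics/s1.png

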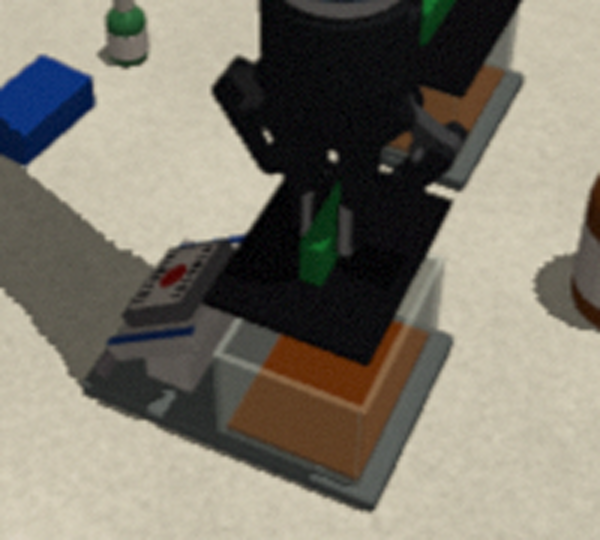

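The lid hangs level over the dish. In the crop its near corners are at (205,303) and (368,363), and the dish's near rim corners are at about (217,352) and (365,408).

```bash
python3 - <<'E'
from h import *
d=pickle.load(open("im1.pkl","rb"));s=d["scene"]
f=lambda p,z:(cast(s,np.array(p)/3+[230,220],z)*1000).round(1)
print("lid near L,R",f([(205,303),(368,363),(455,200)],.134));print("rim",f([(217,352),(365,408),(443,260)],.082))
c,m,a=blob(s,(320,270,350,320),lambda h,S,v:(h>45)&(h<80)&(S>120)&(v>40));print(m)
E
python3 go.py
```

```text
lid near L,R [[ 619.4 -208.6  134. ]
 [ 709.6 -208.3  134. ]
 [ 711.2  -85.2  134. ]]
rim [[ 619.1 -198.6   82. ]
 [ 705.8 -198.2   82. ]
 [ 707.9  -84.4   82. ]]
[336.4338843  300.87190083]
t 5.7 pos [ 0.6635 -0.1456  0.141 ] rpy [1.7988e+02 4.0000e-02 8.9610e+01] ydir -0.39 F [ 0.45 -0.7  -1.82] w 0.0127 gf 59.91296947002411
```

View pics/t1.png

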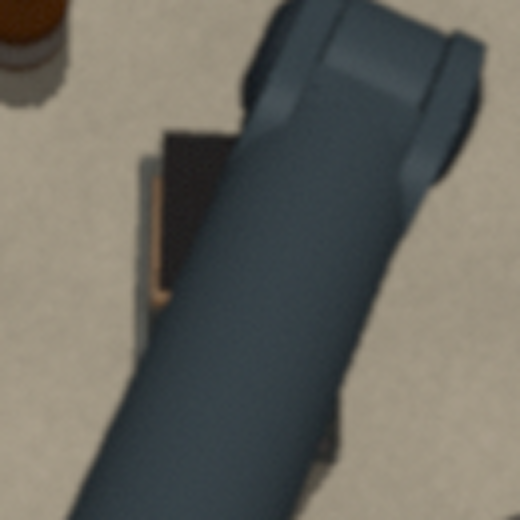

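The arm hides most of the lid from above. Its left edge shows at crop column 163, inside the base's edge at 140. I'll cross-check the station centre from the base corners in the scene view.

Run:
```python
from h import *
d=pickle.load(open("im0.pkl","rb"));s=d["scene"];t=d["top"];d1=pickle.load(open("im1.pkl","rb"))
# base mask (incl. dish) in scene: fit lines on lower two edges
c,m,a=blob(s,(250,275,390,390),lambda h,S,v:((v<100)|(S>85)))
hull=cv2.convexHull(np.int32(c))[:,0];print(hull.tolist())
P=cast(s,[(259,348.5),(352.5,382.5),(380,333)],.012)*1000;print(P.round(1))
g=t["frame"].astype(int).sum(2)
print("row185",list(zip(range(358,424),g[183:188,358:424].mean(0).round().astype(int))))
g1=d1["top"]["frame"].astype(int).sum(2);print("row175 im1",list(zip(range(362,376),g1[172:176,362:376].mean(0).round().astype(int))))
for n,c,z in(("lidL",370.5,.134),):print(n,cast(d1["top"],(c,174),z)*1000)
```

```text
[[314, 298], [374, 315], [380, 333], [380, 334], [379, 337], [372, 352], [363, 371], [354, 389], [348, 389], [333, 383], [260, 352], [258, 351], [258, 347], [259, 345], [271, 324], [282, 309], [285, 305], [287, 303], [290, 301], [311, 298]]
[[ 533.2 -206.    12. ]
 [ 710.4 -199.    12. ]
 [ 717.2  -82.4   12. ]]
row185 [(358, np.int64(411)), (359, np.int64(408)), (360, np.int64(405)), (361, np.int64(404)), (362, np.int64(403)), (363, np.int64(380)), (364, np.int64(315)), (365, np.int64(244)), (366, np.int64(220)), (367, np.int64(210)), (368, np.int64(257)), (369, np.int64(294)), (370, np.int64(274)), (371, np.int64(248)), (372, np.int64(242)), (373, np.int64(240)), (374, np.int64(237)), (375, np.int64(236)), (376, np.int64(237)), (377, np.int64(236)), (378, np.int64(233)), (379, np.int64(236)), (380, np.int64(231)), (381, np.int64(234)), (382, np.int64(233)), (383, np.int64(231)), (384, np.int64(230)), (385, np.int64(230)), (386, np.int64(230)), (387, np.int64(230)), (388, np.int64(227)), (389, np.int64(226)), (390, np.int64(227)), (391, np.int64(224)), (392, np.int64(225)), (393, np
[... 337 characters left out ...]
213)), (409, np.int64(211)), (410, np.int64(209)), (411, np.int64(208)), (412, np.int64(202)), (413, np.int64(179)), (414, np.int64(166)), (415, np.int64(199)), (416, np.int64(282)), (417, np.int64(363)), (418, np.int64(403)), (419, np.int64(404)), (420, np.int64(402)), (421, np.int64(405)), (422, np.int64(405)), (423, np.int64(405))]
row175 im1 [(362, np.int64(440)), (363, np.int64(421)), (364, np.int64(346)), (365, np.int64(259)), (366, np.int64(240)), (367, np.int64(229)), (368, np.int64(229)), (369, np.int64(226)), (370, np.int64(169)), (371, np.int64(111)), (372, np.int64(97)), (373, np.int64(95)), (374, np.int64(94)), (375, np.int64(95))]
lidL [[680.21760081 -85.78870359 134.        ]]
```

Run:
```python
from h import *
d=pickle.load(open("im0.pkl","rb"));s=d["scene"];t=d["top"]
print((cast(s,[(258,351),(354,389.5),(380.5,333.5)],0)*1000).round(1))
print("baseT",(cast(t,[(364.4,185),(416.2,185)],.012)*1000).round(1))
print("rimT wall mid",(cast(t,[(369.1,185)],.082)*1000).round(1))
g=t["frame"].astype(int).sum(2)[160:216,385:396].mean(1).round().astype(int);print(list(zip(range(160,216),g.tolist())))
```

```text
[[ 528.7 -204.4    0. ]
 [ 715.2 -203.     0. ]
 [ 716.1  -73.8    0. ]]
baseT [[ 673.3  -79.9   12. ]
 [ 677.1 -210.4   12. ]]
rimT wall mid [[662.7 -86.8  82. ]]
[(160, 400), (161, 400), (162, 401), (163, 402), (164, 400), (165, 401), (166, 402), (167, 404), (168, 400), (169, 352), (170, 261), (171, 201), (172, 187), (173, 187), (174, 193), (175, 213), (176, 226), (177, 228), (178, 228), (179, 228), (180, 229), (181, 227), (182, 228), (183, 227), (184, 227), (185, 225), (186, 226), (187, 225), (188, 224), (189, 225), (190, 224), (191, 224), (192, 225), (193, 224), (194, 222), (195, 222), (196, 222), (197, 222), (198, 222), (199, 220), (200, 222), (201, 221), (202, 226), (203, 251), (204, 278), (205, 255), (206, 207), (207, 169), (208, 155), (209, 137), (210, 123), (211, 120), (212, 127), (213, 180), (214, 272), (215, 326)]
```

{"op": "move_arm", "data": {"steps": [{"x": 0,"y": 0,"z": 0,"roll": 0,"jaw": 1},{"x": 0,"y": 0,"z": 0,"roll": 0,"jaw": 1}]}}

```text
t: 5.87
ee_pos: [0.6637, -0.1456, 0.1415]
tool_rot: [3.138, 0.001, 1.564]
force: [-0.4, -0.2, -1.9]
grip_width: 0.0127
gripper_force: 59.9
```

{"op": "move_arm", "data": {"steps": [{"x": 0,"y": 0,"z": 0,"roll": 0,"jaw": 1},{"x": 0,"y": 0,"z": 0,"roll": 0,"jaw": 1}]}}

```text
t: 6.03
ee_pos: [0.663, -0.1451, 0.1405]
tool_rot: [3.14, 0.0, 1.564]
force: [0.4, -0.2, -2.3]
grip_width: 0.0124
gripper_force: 59.9
```

```bash
python3 go.py .6613 -.1416 .13 -0.2
python3 - <<'E'
from h import *
d=pickle.load(open("im0.pkl","rb"));t=d["top"]
print((cast(t,[(390,204),(390,174.7)],.082)*1000).round(1),(cast(t,[(390,169.7)],.012)*1000).round(1))
E
```

```text
t 6.03 pos [ 0.663  -0.1451  0.1405] rpy [179.92   0.    89.6 ] ydir -0.4 F [ 0.39 -0.24 -2.28] w 0.0124 gf 59.91212725639343
units xyz [ 0.0176 -0.0089  0.0527] rows>= 0.269946631233368
roll units -0.0066
[[ 618.4 -137.8   82. ]
 [ 689.1 -136.4   82. ]] [[ 714.2 -143.6   12. ]]
```

{"op": "move_arm", "data": {"steps": [{"x": 0.0176,"y": -0.009,"z": 0.03,"roll": 0,"jaw": 1},{"x": 0,"y": 0,"z": 0.04,"roll": 0,"jaw": 1},{"x": 0,"y": 0,"z": 0.04,"roll": 0,"jaw": 1},{"x": 0,"y": 0,"z": 0.03,"roll": 0,"jaw": 1},{"x": 0,"y": 0,"z": 0,"roll": 0,"jaw": 1},{"x": 0,"y": 0,"z": 0,"roll": 0,"jaw": 1},{"x": 0,"y": 0,"z": 0,"roll": 0,"jaw": 1},{"x": 0,"y": 0,"z": 0,"roll": 0,"jaw": 1}]}}

```text
t: 6.7
ee_pos: [0.6612, -0.1418, 0.1121]
tool_rot: [3.141, 0.0, 1.564]
force: [0.4, -0.8, -1.0]
grip_width: 0.0125
gripper_force: 60.0
```

```bash
python3 go.py .6613 -.1416 .1 -0.2
python3 - <<'E'
from h import *
from workcell import cams
d={n:cams.get_image(n) for n in("scene",)};pickle.dump(d,open("im2.pkl","wb"))
show(d["scene"],(280,250,400,390),4,"pics/s2.png")
E
python3 go.py .6613 -.1416 .1 -0.2
```

```text
t 6.7 pos [ 0.6612 -0.1418  0.1121] rpy [1.7995e+02 2.0000e-02 8.9590e+01] ydir -0.41 F [ 0.35 -0.79 -0.99] w 0.0125 gf 59.97098922729492
units xyz [0.0008 0.0005 0.0606] rows>= 0.2905455035976381
roll units -0.007
t 6.75 pos [ 0.6612 -0.1417  0.1122] rpy [1.7994e+02 2.0000e-02 8.9600e+01] ydir -0.4 F [-0.46 -1.28 -2.25] w 0.013 gf 59.97145235538483
units xyz [0.0006 0.0003 0.0611] rows>= 0.29285152184955315
roll units -0.0068
```

View pics/s2.png

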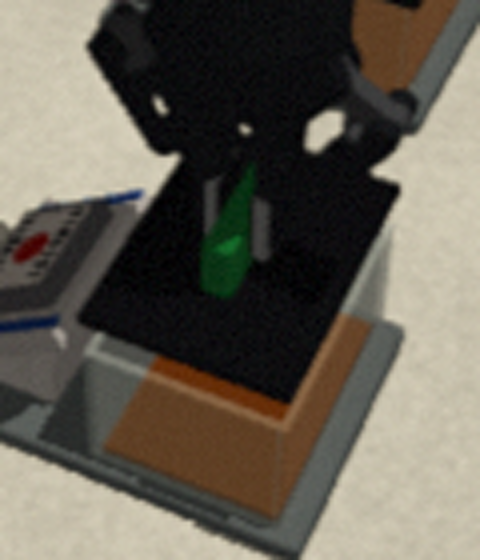

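The lid sits just above the rim. Its near corners are at crop (79,322) and (290,403), and the rim's near corners at (88,350) and (287,427).

Run:
```python
from h import *
d=pickle.load(open("im2.pkl","rb"));s=d["scene"]
f=lambda p,z:(cast(s,np.array(p)/4+[280,250],z)*1000).round(1)
print("lid",f([(79,322),(290,403),(400,185)],.105));print("rim",f([(88,350),(287,427)],.082),f([(391,240)],.082))
```

```text
lid [[ 618.1 -203.9  105. ]
 [ 708.9 -204.4  105. ]
 [ 708.9  -80.4  105. ]]
rim [[ 618.8 -199.1   82. ]
 [ 706.5 -199.5   82. ]] [[710.7 -91.6  82. ]]
```

{"op": "move_arm", "data": {"steps": [{"x": 0.006,"y": -0.002,"z": 0.01,"roll": 0,"jaw": 1},{"x": 0,"y": 0,"z": 0.01,"roll": 0,"jaw": 1},{"x": 0,"y": 0,"z": 0.01,"roll": 0,"jaw": 1},{"x": 0,"y": 0,"z": 0.01,"roll": 0,"jaw": 1},{"x": 0,"y": 0,"z": 0.01,"roll": 0,"jaw": 1},{"x": 0,"y": 0,"z": 0.005,"roll": 0,"jaw": 1},{"x": 0,"y": 0,"z": 0,"roll": 0,"jaw": 1}]}}

```text
t: 7.33
ee_pos: [0.6604, -0.1404, 0.1025]
tool_rot: [-3.141, -0.001, 1.564]
force: [-3.3, 0.6, 6.8]
grip_width: 0.0128
gripper_force: 61.3
```

{"op": "move_arm", "data": {"steps": [{"x": 0,"y": 0,"z": 0,"roll": 0,"jaw": 1},{"x": 0,"y": 0,"z": 0,"roll": 0,"jaw": 1}]}}

```text
t: 7.5
ee_pos: [0.6605, -0.1403, 0.1025]
tool_rot: [3.141, -0.001, 1.564]
force: [-3.2, 0.5, 6.3]
grip_width: 0.0126
gripper_force: 61.3
```

```bash
python3 go.py .6613 -.1416 .1 -0.2;python3 -c "
from workcell import status;print(status.state()['wrist_torque'])"
```

```text
t 7.5 pos [ 0.6605 -0.1403  0.1025] rpy [ 1.7999e+02 -7.0000e-02  8.9590e+01] ydir -0.41 F [-3.21  0.54  6.26] w 0.0126 gf 61.28116428852081
units xyz [-0.0063  0.0041  0.0125] rows>= 0.07009155280628253
roll units -0.007
[0.53081432 0.70186268 0.11346905]
```

{"op": "move_arm", "data": {"steps": [{"x": -0.004,"y": 0.003,"z": 0,"roll": 0,"jaw": 1},{"x": -0.004,"y": 0.002,"z": 0,"roll": 0,"jaw": 1},{"x": 0,"y": 0,"z": 0,"roll": 0,"jaw": 1},{"x": 0,"y": 0,"z": 0,"roll": 0,"jaw": 1}]}}

```text
t: 7.83
ee_pos: [0.6612, -0.1407, 0.1023]
tool_rot: [-3.141, -0.003, 1.565]
force: [-3.4, 1.4, 6.2]
grip_width: 0.0127
gripper_force: 61.3
```

```bash
python3 go.py .6613 -.1416 .1 -0.2;python3 -c "
from workcell import status;print(status.state()['wrist_torque'])"
```

```text
t 7.83 pos [ 0.6612 -0.1407  0.1023] rpy [-1.7995e+02 -1.7000e-01  8.9640e+01] ydir -0.36 F [-3.43  1.43  6.24] w 0.0127 gf 61.2812876701355
units xyz [-0.0046  0.0004  0.0115] rows>= 0.05930596226780209
roll units -0.0053
[0.88039745 0.78987771 0.18503044]
```

{"op": "move_arm", "data": {"steps": [{"x": -0.005,"y": 0.0,"z": 0,"roll": 0,"jaw": 1},{"x": -0.005,"y": 0.0,"z": 0,"roll": 0,"jaw": 1},{"x": 0,"y": 0,"z": 0,"roll": 0,"jaw": 1},{"x": 0,"y": 0,"z": 0,"roll": 0,"jaw": 1}]}}

```text
t: 8.17
ee_pos: [0.6614, -0.144, 0.1006]
tool_rot: [3.141, 0.001, 1.564]
force: [0.5, -0.5, -2.3]
grip_width: 0.013
gripper_force: 60.0
```

```bash
python3 go.py .6613 -.1416 .1 -0.2;python3 - <<'E'
from workcell import status;print(status.state()['wrist_torque'])
from h import *
from workcell import cams
d={n:cams.get_image(n) for n in("scene","top")};pickle.dump(d,open("im3.pkl","wb"))
show(d["scene"],(280,250,400,390),4,"pics/s3.png")
E
```

```text
t 8.17 pos [ 0.6614 -0.144   0.1006] rpy [1.7998e+02 3.0000e-02 8.9600e+01] ydir -0.4 F [ 0.51 -0.54 -2.3 ] w 0.013 gf 60.0496244430542
units xyz [ 0.012  -0.0007  0.0029] rows>= 0.05943830838788469
roll units -0.0065
[ 0.02080981 -0.01972026 -0.01060125]
```

View pics/s3.png

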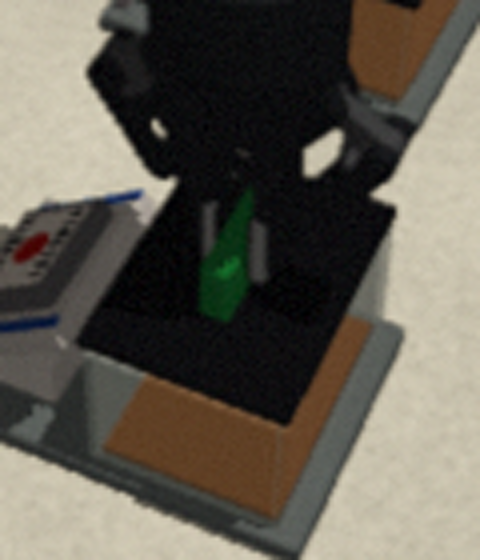

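The contact forces have vanished and the plate now covers the rim, so the lip has entered the mouth. Next I lower it home.

{"op": "move_arm", "data": {"steps": [{"x": 0,"y": 0,"z": 0.006,"roll": 0,"jaw": 1},{"x": 0,"y": 0,"z": 0.006,"roll": 0,"jaw": 1},{"x": 0,"y": 0,"z": 0.006,"roll": 0,"jaw": 1},{"x": 0,"y": 0,"z": 0.006,"roll": 0,"jaw": 1},{"x": 0,"y": 0,"z": 0.006,"roll": 0,"jaw": 1},{"x": 0,"y": 0,"z": 0.003,"roll": 0,"jaw": 1},{"x": 0,"y": 0,"z": 0,"roll": 0,"jaw": 1},{"x": 0,"y": 0,"z": 0,"roll": 0,"jaw": 1}]}}

```text
t: 8.93
ee_pos: [0.6612, -0.1439, 0.095]
tool_rot: [-3.141, -0.001, 1.564]
force: [-4.4, 0.5, 4.8]
grip_width: 0.0127
gripper_force: 61.1
```

{"op": "move_arm", "data": {"steps": [{"x": 0,"y": 0,"z": 0,"roll": 0,"jaw": -1},{"x": 0,"y": 0,"z": 0,"roll": 0,"jaw": -1},{"x": 0,"y": 0,"z": 0,"roll": 0,"jaw": -1},{"x": 0,"y": 0,"z": 0,"roll": 0,"jaw": -1},{"x": 0,"y": 0,"z": 0,"roll": 0,"jaw": -1},{"x": 0,"y": 0,"z": 0,"roll": 0,"jaw": -1},{"x": 0,"y": 0,"z": -0.05,"roll": 0,"jaw": -1},{"x": 0,"y": 0,"z": -0.1,"roll": 0,"jaw": -1}]}}

```text
t: 9.6
ee_pos: [0.659, -0.143, 0.1217]
tool_rot: [-3.135, -0.001, 1.564]
force: [0.3, 0.4, -0.3]
grip_width: 0.085
gripper_force: 0.0
```

{"op": "move_arm", "data": {"steps": [{"x": 0,"y": 0,"z": -0.2,"roll": 0,"jaw": -1},{"x": 0,"y": 0,"z": -0.2,"roll": 0,"jaw": -1},{"x": 0,"y": 0,"z": -0.2,"roll": 0,"jaw": -1},{"x": 0,"y": 0,"z": -0.1,"roll": 0,"jaw": -1},{"x": 0,"y": 0,"z": 0,"roll": 0,"jaw": -1}]}}

```text
t: 10.02
ee_pos: [0.6652, -0.1458, 0.2729]
tool_rot: [3.128, 0.002, 1.563]
force: [0.8, -0.9, 0.9]
grip_width: 0.0857
gripper_force: 0.0
```

```bash
python3 go.py .468 -.351 .28 25
python3 - <<'E'
from h import *
from workcell import cams
d={n:cams.get_image(n) for n in("scene","top")};pickle.dump(d,open("im4.pkl","wb"))
a=d["scene"]["frame"][330:440,130:230];b=d["scene"]["frame"][230:390,250:400]
r=lambda x:cv2.resize(x,(390,390),interpolation=cv2.INTER_CUBIC)
cv2.imwrite("pics/s4.png",np.hstack([cv2.resize(a,(400,440),interpolation=2),cv2.resize(b,(400,440),interpolation=2)])[:,:,::-1])
# dock + reader orientation
s=d["scene"];t=d["top"]
for n,im,roi,f,z in[("cap",s,(135,330,190,375),lambda h,S,v:(v<45),.152),("or",s,(140,340,195,410),lambda h,S,v:(h<15)&(S>180),.1)]:
    c,m,ar=blob(im,roi,f);print(n,m.round(1),ar,rect(cast(im,c,z)),cv2.convexHull(np.int32(c))[:,0].tolist())
E
```

```text
t 10.02 pos [ 0.6652 -0.1458  0.2729] rpy [1.792e+02 1.200e-01 8.956e+01] ydir -0.43 F [ 0.8  -0.91  0.86] w 0.0857 gf 0.0
units xyz [-1.0333 -0.9777 -0.0468] rows>= 6.826554436553805
roll units -0.8478
cap [158.7 352. ] 403 (array([ 474.5, -351.9]), array([30.7, 36.5]), 49.0) [[166, 339], [168, 341], [170, 349], [171, 354], [171, 356], [170, 358], [158, 362], [151, 364], [149, 362], [148, 360], [147, 354], [146, 347], [146, 346], [147, 345], [149, 344], [164, 339]]
or [168.7 378.5] 915 (array([ 479.2, -356.4]), array([32.8, 83. ]), 55.1) [[182, 380], [184, 388], [184, 394], [183, 395], [168, 400], [166, 400], [163, 397], [161, 392], [151, 365], [151, 364], [171, 351]]
```

View pics/s4.png

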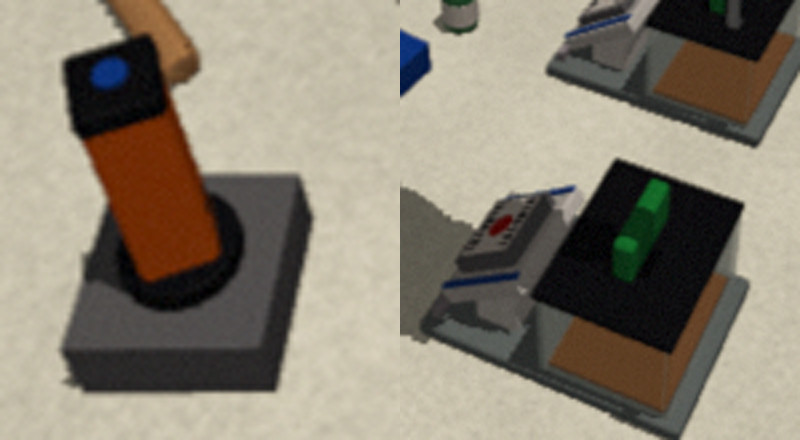

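The lid is flush on the dish, with its plate corners over the rim. The reader stands upright; its grip's near bottom edge runs from panel (148,283) to (220,258), and the dock's top corners are at (303,178), (262,348) and (62,348).

Run:
```python
from h import *
d=pickle.load(open("im4.pkl","rb"));s=d["scene"];t=d["top"]
def e(n,im,p,z,off=(130,330),k=4):
    P=cast(im,np.array(p)/k+off,z)[:,:2]*1000;v=P[1]-P[0];print(n,P.round(1).tolist(),np.linalg.norm(v).round(1),np.degrees(np.arctan2(v[1],v[0])).round(1))
e("gripbot",s,[(148,283),(220,258)],.046)
e("captop far",s,[(65,60),(152,35)],.152)
e("dock near",s,[(62,348),(262,348)],.034);e("dock right",s,[(262,348),(300,178)],.034)
# closed lid check from both views
im0=pickle.load(open("im0.pkl","rb"))["top"]
g=im0["frame"]
c,m,a=blob(im0,(445,245,500,295),lambda h,S,v:(v<90)|(S>120))
hull=cv2.convexHull(np.int32(c))[:,0];print("dock hull",hull.tolist());
c,m,a=blob(im0,(460,250,500,290),lambda h,S,v:(h<15)&(S>150));print("orange",cv2.convexHull(np.int32(c))[:,0].tolist())
c,m,a=blob(t,(350,150,430,230),lambda h,S,v:(v<45)|((h>45)&(h<80)&(S>120)));print("lid closed",a,rect(cast(t,c,.088)))
```

```text
gripbot [[472.4, -368.4], [490.6, -348.3]] 27.2 47.8
captop far [[451.6, -351.1], [472.4, -329.4]] 30.0 46.3
dock near [[453.5, -399.0], [522.2, -367.0]] 75.8 25.0
dock right [[522.2, -367.0], [490.4, -300.5]] 73.7 115.6
dock hull [[480, 251], [481, 252], [495, 268], [496, 270], [493, 277], [492, 278], [488, 281], [472, 292], [464, 291], [462, 289], [454, 272], [452, 267], [452, 262], [477, 251]]
orange [[484, 262], [484, 277], [482, 278], [474, 278], [468, 272], [468, 269], [470, 266], [474, 262]]
lid closed 714 (array([ 663.4, -101.8]), array([ 54.5, 122.1]), 70.0)
```

```bash
python3 -c "
from workcell import status;print(status.state()['qpos'].round(2))"; python3 go.py .4685 -.3515 .28 47;python3 go.py .4685 -.3515 .28 -43
```

```text
[-0.31  0.46  0.64  1.51 -0.28  1.26  0.36]
t 10.12 pos [ 0.6621 -0.1443  0.2663] rpy [1.7979e+02 1.0000e-02 8.9590e+01] ydir -0.41 F [ 1.28 -0.12 -0.84] w 0.0851 gf 0.0
units xyz [-1.043  -0.9603 -0.0717] rows>= 6.808249656978733
roll units -1.5804
t 10.12 pos [ 0.6621 -0.1443  0.2663] rpy [1.7979e+02 1.0000e-02 8.9590e+01] ydir -0.41 F [ 1.28 -0.12 -0.84] w 0.0851 gf 0.0
units xyz [-1.043  -0.9603 -0.0717] rows>= 6.808249656978733
roll units 1.4196
```

{"op": "move_arm", "data": {"steps": [{"x": -0.08,"y": -0.074,"z": 0,"roll": 0,"jaw": -1},{"x": -0.145,"y": -0.133,"z": 0,"roll": 0,"jaw": -1},{"x": -0.15,"y": -0.138,"z": 0,"roll": 0,"jaw": -1},{"x": -0.15,"y": -0.138,"z": 0,"roll": 0,"jaw": -1},{"x": -0.15,"y": -0.138,"z": 0,"roll": 0,"jaw": -1},{"x": -0.15,"y": -0.138,"z": 0,"roll": 0,"jaw": -1},{"x": -0.138,"y": -0.127,"z": 0,"roll": 0,"jaw": -1},{"x": -0.08,"y": -0.074,"z": 0,"roll": 0,"jaw": -1}]}}

```text
t: 10.78
ee_pos: [0.4619, -0.3547, 0.2625]
tool_rot: [-3.137, -0.0, 1.557]
force: [-0.4, -1.3, -0.1]
grip_width: 0.0853
gripper_force: 0.0
```

{"op": "move_arm", "data": {"steps": [{"x": 0,"y": 0,"z": 0,"roll": -0.22,"jaw": -1},{"x": 0,"y": 0,"z": 0,"roll": -0.23,"jaw": -1},{"x": 0,"y": 0,"z": 0,"roll": -0.23,"jaw": -1},{"x": 0,"y": 0,"z": 0,"roll": -0.23,"jaw": -1},{"x": 0,"y": 0,"z": 0,"roll": -0.23,"jaw": -1},{"x": 0,"y": 0,"z": 0,"roll": -0.23,"jaw": -1},{"x": 0,"y": 0,"z": 0,"roll": -0.21,"jaw": -1},{"x": 0,"y": 0,"z": 0,"roll": 0,"jaw": -1}]}}

```text
t: 11.45
ee_pos: [0.4668, -0.3501, 0.2621]
tool_rot: [-3.141, -0.004, 2.393]
force: [-0.2, 0.2, 0.5]
grip_width: 0.0854
gripper_force: 0.0
```

```bash
python3 go.py .4685 -.3515 .105 47;python3 - <<'E'
from h import *
from workcell import cams
d={n:cams.get_image(n) for n in("scene","top")};pickle.dump(d,open("im5.pkl","wb"))
t=d["top"];s=d["scene"]
# closed lid
c,m,a=blob(t,(350,150,430,222),lambda h,S,v:(v<42)|((h>45)&(h<80)&(S>120)));print("lid closed",a,rect(cast(t,c,.088)))
c,m,a=blob(t,(370,215,410,245),lambda h,S,v:((h<8)|(h>172))&(S>130));print(m)
E
```

```text
t 11.45 pos [ 0.4668 -0.3501  0.2621] rpy [-179.95   -0.22  137.11] ydir 47.12 F [-0.19  0.24  0.49] w 0.0854 gf 0.0
units xyz [-0.0138  0.0014  0.7854] rows>= 3.7675387014925046
roll units 0.0038
lid closed 1844 (array([ 657.7, -143.1]), array([120.1,  89.8]), 89.1)
[390.73529412 230.67647059]
```

{"op": "move_arm", "data": {"steps": [{"x": -0.013,"y": 0,"z": 0.1,"roll": 0,"jaw": -1},{"x": 0,"y": 0,"z": 0.17,"roll": 0,"jaw": -1},{"x": 0,"y": 0,"z": 0.17,"roll": 0,"jaw": -1},{"x": 0,"y": 0,"z": 0.15,"roll": 0,"jaw": -1},{"x": 0,"y": 0,"z": 0.12,"roll": 0,"jaw": -1},{"x": 0,"y": 0,"z": 0.075,"roll": 0,"jaw": -1},{"x": 0,"y": 0,"z": 0,"roll": 0,"jaw": -1},{"x": 0,"y": 0,"z": 0,"roll": 0,"jaw": -1}]}}

```text
t: 12.22
ee_pos: [0.4689, -0.3522, 0.1059]
tool_rot: [-3.14, -0.003, 2.39]
force: [0.5, 0.4, -0.3]
grip_width: 0.0856
gripper_force: 0.0
```

{"op": "move_arm", "data": {"steps": [{"x": 0,"y": 0,"z": 0,"roll": 0,"jaw": 1},{"x": 0,"y": 0,"z": 0,"roll": 0,"jaw": 1},{"x": 0,"y": 0,"z": 0,"roll": 0,"jaw": 1},{"x": 0,"y": 0,"z": 0,"roll": 0,"jaw": 1},{"x": 0,"y": 0,"z": 0,"roll": 0,"jaw": 1},{"x": 0,"y": 0,"z": 0,"roll": 0,"jaw": 1},{"x": 0,"y": 0,"z": 0,"roll": 0,"jaw": 1}]}}

```text
t: 12.8
ee_pos: [0.4707, -0.3532, 0.1082]
tool_rot: [3.141, 0.002, 2.391]
force: [0.3, 1.6, 5.4]
grip_width: 0.0291
gripper_force: 59.9
```

```bash
python3 go.py .4685 -.3515 .123 47
```

```text
t 12.8 pos [ 0.4707 -0.3532  0.1082] rpy [1.7995e+02 9.0000e-02 1.3701e+02] ydir 47.01 F [0.34 1.58 5.39] w 0.0291 gf 59.86931562423706
units xyz [ 0.0136 -0.0013 -0.0739] rows>= 0.3605327083829646
roll units 0.0003
```

{"op": "move_arm", "data": {"steps": [{"x": 0,"y": 0,"z": -0.02,"roll": 0,"jaw": 1},{"x": 0,"y": 0,"z": -0.03,"roll": 0,"jaw": 1},{"x": 0,"y": 0,"z": -0.03,"roll": 0,"jaw": 1},{"x": 0,"y": 0,"z": 0,"roll": 0,"jaw": 1},{"x": 0,"y": 0,"z": 0,"roll": 0,"jaw": 1},{"x": 0,"y": 0,"z": 0,"roll": 0,"jaw": 1}]}}

```text
t: 13.3
ee_pos: [0.4696, -0.3527, 0.1229]
tool_rot: [-3.141, -0.0, 2.391]
force: [0.4, -0.8, -2.4]
grip_width: 0.0294
gripper_force: 59.3
```

```bash
python3 go.py .4707 -.3532 .1262 47
```

```text
t 13.3 pos [ 0.4696 -0.3527  0.1229] rpy [-1.7999e+02 -2.0000e-02  1.3700e+02] ydir 47.0 F [ 0.39 -0.78 -2.42] w 0.0294 gf 59.277437925338745
units xyz [-0.0056  0.002  -0.0165] rows>= 0.08396317804860313
roll units 0.0001
```

{"op": "move_arm", "data": {"steps": [{"x": 0.02,"y": 0,"z": -0.0165,"roll": 0,"jaw": 1},{"x": 0.02,"y": 0,"z": 0,"roll": 0,"jaw": 1},{"x": 0.02,"y": 0,"z": 0,"roll": 0,"jaw": 1},{"x": 0.02,"y": 0,"z": 0,"roll": 0,"jaw": 1},{"x": 0.02,"y": 0,"z": 0,"roll": 0,"jaw": 1},{"x": 0.02,"y": 0,"z": 0,"roll": 0,"jaw": 1},{"x": 0,"y": 0,"z": 0,"roll": 0,"jaw": 1},{"x": 0,"y": 0,"z": 0,"roll": 0,"jaw": 1}]}}

```text
t: 13.97
ee_pos: [0.4552, -0.3386, 0.1283]
tool_rot: [3.141, 0.009, 2.391]
force: [4.5, -2.6, -2.4]
grip_width: 0.0295
gripper_force: 60.1
```

```bash
python3 go.py
cat > tilt.py <<'E'
from h import *
from workcell import cams
def axis(dic,cuts=(3,)):
    # reader axis from orange blob: line direction in each view -> plane normals -> 3D direction
    ns=[];out={}
    for n,im in dic.items():
        hs=cv2.cvtColor(im["frame"],cv2.COLOR_RGB2HSV).astype(int)
        m=((hs[...,0]<15)&(hs[...,1]>185)&(hs[...,2]>25)).astype(np.uint8)
        N,l,st,c=cv2.connectedComponentsWithStats(m)
        out[n]=[(i,st[i].tolist(),c[i].round(1).tolist()) for i in range(1,N) if st[i,4]>60]
    return out
if __name__=="__main__":
    import sys
    d={n:cams.get_image(n) for n in("scene","top")};pickle.dump(d,open(sys.argv[1],"wb"));print(axis(d))
E
python3 tilt.py im6.pkl
```

```text
t 13.97 pos [ 0.4552 -0.3386  0.1283] rpy [179.94   0.51 137.01] ydir 47.01 F [ 4.47 -2.57 -2.36] w 0.0295 gf 60.11791169643402
{'scene': [(6, [426, 272, 36, 34, 927], [443.9, 289.3]), (8, [421, 317, 31, 14, 109], [434.9, 326.3]), (9, [144, 337, 37, 50, 1078], [162.7, 361.8])], 'top': [(5, [323, 118, 23, 23, 326], [333.9, 130.4]), (7, [605, 147, 26, 21, 399], [617.6, 156.8]), (9, [597, 227, 37, 33, 893], [614.0, 243.4]), (16, [598, 331, 38, 35, 951], [615.4, 347.6])]}
```

{"op": "move_arm", "data": {"steps": [{"x": 0.03,"y": 0,"z": 0.0,"roll": 0,"jaw": 1},{"x": 0.03,"y": 0,"z": 0.005,"roll": 0,"jaw": 1},{"x": 0.03,"y": 0,"z": 0.005,"roll": 0,"jaw": 1},{"x": 0.01,"y": 0,"z": 0.005,"roll": 0,"jaw": 1},{"x": 0,"y": 0,"z": 0,"roll": 0,"jaw": 1},{"x": 0,"y": 0,"z": 0,"roll": 0,"jaw": 1}]}}

```text
t: 14.57
ee_pos: [0.4402, -0.3245, 0.1252]
tool_rot: [3.14, 0.007, 2.391]
force: [3.2, -4.0, 2.8]
grip_width: 0.0296
gripper_force: 60.3
```

```bash
python3 go.py;  python3 - <<'E'
from h import *
from workcell import cams,status
d={n:cams.get_image(n) for n in("scene",)};pickle.dump(d,open("im7.pkl","wb"));s=d["scene"]
for f in("im4.pkl","im6.pkl","im7.pkl"):
    s=pickle.load(open(f,"rb"))["scene"]
    c,m,a=blob(s,(135,330,215,420),lambda h,S,v:(h<15)&(S>180)&(v>20))
    v=cv2.fitLine(np.float32(c),2,0,.01,.01).ravel();r=cv2.minAreaRect(np.float32(c));print(f,a,m.round(1),v.round(3),np.degrees(np.arctan2(v[1],v[0])).round(1),r)
print(status.state()["wrist_torque"])
E
```

```text
t 14.57 pos [ 0.4402 -0.3245  0.1252] rpy [179.93   0.38 137.01] ydir 47.01 F [ 3.19 -4.    2.85] w 0.0296 gf 60.28329133987427
im4.pkl 911 [168.7 378.6] [2.42000e-01 9.70000e-01 1.68683e+02 3.76154e+02] 76.0 ((167.92941284179688, 376.3594665527344), (45.4287223815918, 23.860498428344727), 69.67686462402344)
im6.pkl 1086 [162.7 361.8] [  0.371   0.929 162.477 361.383] 68.2 ((163.05206298828125, 361.6018981933594), (48.736000061035156, 24.595500946044922), 69.27444458007812)
im7.pkl 1192 [161.6 354.8] [  0.358   0.934 161.346 354.699] 69.0 ((161.70001220703125, 354.1000061035156), (55.02362823486328, 24.033309936523438), 71.56504821777344)
[-1.03058887 -1.44231689  0.05045437]
```

{"op": "move_arm", "data": {"steps": [{"x": 0.03,"y": 0,"z": 0.01,"roll": 0,"jaw": 1},{"x": 0.03,"y": 0,"z": 0.01,"roll": 0,"jaw": 1},{"x": 0.03,"y": 0,"z": 0.013,"roll": 0,"jaw": 1},{"x": 0.03,"y": 0,"z": 0.014,"roll": 0,"jaw": 1},{"x": 0.03,"y": 0,"z": 0.015,"roll": 0,"jaw": 1},{"x": 0.015,"y": 0,"z": 0.008,"roll": 0,"jaw": 1},{"x": 0,"y": 0,"z": 0,"roll": 0,"jaw": 1},{"x": 0,"y": 0,"z": 0,"roll": 0,"jaw": 1}]}}

```text
t: 15.28
ee_pos: [0.4127, -0.2992, 0.1088]
tool_rot: [3.141, -0.003, 2.392]
force: [2.5, -1.3, 2.2]
grip_width: 0.0295
gripper_force: 59.9
```

```bash
python3 go.py;  python3 - <<'E'
from h import *
from workcell import cams,status
d={n:cams.get_image(n) for n in("scene",)};pickle.dump(d,open("im8.pkl","wb"));s=d["scene"]
for f in("im8.pkl",):
    s=pickle.load(open(f,"rb"))["scene"]
    c,m,a=blob(s,(135,310,215,420),lambda h,S,v:(h<15)&(S>180)&(v>20))
    v=cv2.fitLine(np.float32(c),2,0,.01,.01).ravel();r=cv2.minAreaRect(np.float32(c));print(f,a,m.round(1),v.round(3),np.degrees(np.arctan2(v[1],v[0])).round(1),r)
print(status.state()["wrist_torque"])
E
```

```text
t 15.28 pos [ 0.4127 -0.2992  0.1088] rpy [ 1.7999e+02 -1.7000e-01  1.3703e+02] ydir 47.03 F [ 2.49 -1.3   2.25] w 0.0295 gf 59.86893832683563
im8.pkl 1332 [160.6 343.7] [2.72000e-01 9.62000e-01 1.60405e+02 3.43791e+02] 74.2 ((160.78077697753906, 343.6961669921875), (61.744876861572266, 23.242033004760742), 74.74488067626953)
[-0.17998407 -0.9288303   0.13942627]
```

```bash
cat > th.py <<'E'
from h import *
def box(P,th,psi,top=.025,bot=.081):
    # 8 corners of visible orange grip: P pinch, u reader axis tilted th towards heading psi
    X=np.array([np.cos(psi),np.sin(psi),0]);Z=np.array([0,0,1.]);u=np.sin(th)*X+np.cos(th)*Z;w=np.cos(th)*X-np.sin(th)*Z;y=np.cross(Z,X)
    return np.array([P+a*u+b*w+c*y for a in(top,-bot) for b in(-.015,.015) for c in(-.015,.015)]),u
def imgdir(im,P,th,psi):
    u=box(P,th,psi)[1];a,b=proj(im,P+u*.02)[0],proj(im,P-u*.08)[0];return np.degrees(np.arctan2(b[1]-a[1],b[0]-a[0]))
E
python3 - <<'E'
from th import *
for f,e in(("im8.pkl",(.4127,-.2992,.1088)),("im7.pkl",(.4402,-.3245,.1252)),("im4.pkl",(.4702,-.3525,.107))):
    s=pickle.load(open(f,"rb"))["scene"];P=np.array(e)+[0,0,.0187]
    print(f,[(t,imgdir(s,P,np.radians(t),np.radians(137)).round(1)) for t in(0,10,20,30,35,40)])
s=pickle.load(open("im8.pkl","rb"))["scene"]
c,m,a=blob(s,(135,310,215,420),lambda h,S,v:(h<15)&(S>180)&(v>20))
print(cv2.convexHull(np.int32(c))[:,0].tolist())
E
```

```text
im8.pkl [(0, np.float64(68.9)), (10, np.float64(70.9)), (20, np.float64(72.5)), (30, np.float64(73.8)), (35, np.float64(74.4)), (40, np.float64(75.0))]
im7.pkl [(0, np.float64(68.4)), (10, np.float64(70.6)), (20, np.float64(72.3)), (30, np.float64(73.7)), (35, np.float64(74.4)), (40, np.float64(75.0))]
im4.pkl [(0, np.float64(67.8)), (10, np.float64(70.3)), (20, np.float64(72.2)), (30, np.float64(73.7)), (35, np.float64(74.3)), (40, np.float64(75.0))]
[[161, 312], [162, 313], [169, 332], [174, 348], [178, 366], [178, 369], [176, 371], [167, 374], [159, 376], [157, 374], [142, 319], [142, 318], [143, 317], [145, 316], [156, 313], [160, 312]]
```

{"op": "move_arm", "data": {"steps": [{"x": 0,"y": 0,"z": -0.05,"roll": 0,"jaw": 1},{"x": 0,"y": 0,"z": -0.1,"roll": 0,"jaw": 1},{"x": 0,"y": 0,"z": -0.15,"roll": 0,"jaw": 1},{"x": 0,"y": 0,"z": -0.15,"roll": 0,"jaw": 1},{"x": 0,"y": 0,"z": -0.05,"roll": 0,"jaw": 1},{"x": 0,"y": 0,"z": 0,"roll": -0.15,"jaw": 1},{"x": 0,"y": 0,"z": 0,"roll": -0.2,"jaw": 1},{"x": 0,"y": 0,"z": 0,"roll": -0.2,"jaw": 1}]}}

```text
t: 16.0
ee_pos: [0.4103, -0.2988, 0.2074]
tool_rot: [3.141, -0.008, 2.684]
force: [-0.6, 0.6, -3.2]
grip_width: 0.0297
gripper_force: 59.6
```

{"op": "move_arm", "data": {"steps": [{"x": 0,"y": 0,"z": 0,"roll": -0.2,"jaw": 1},{"x": 0,"y": 0,"z": 0,"roll": -0.2,"jaw": 1},{"x": 0,"y": 0,"z": 0,"roll": -0.2,"jaw": 1},{"x": 0,"y": 0,"z": 0,"roll": -0.18,"jaw": 1},{"x": 0,"y": 0,"z": 0,"roll": -0.09,"jaw": 1},{"x": 0,"y": 0,"z": 0,"roll": 0,"jaw": 1},{"x": 0,"y": 0,"z": 0,"roll": 0,"jaw": 1},{"x": 0,"y": 0,"z": 0,"roll": 0,"jaw": 1}]}}

```text
t: 16.67
ee_pos: [0.4119, -0.2997, 0.2081]
tool_rot: [3.14, -0.004, 3.133]
force: [0.6, -0.1, -2.2]
grip_width: 0.0292
gripper_force: 59.5
```

```bash
python3 go.py .47 -.144 .2088 89.6
cat > meas.py <<'E'
import sys;from th import *
from workcell import cams,status
st=status.state();M=Ro.from_euler('xyz',st["tool_rot"]).as_matrix();P=st["ee_pos"]-M[:,2]*.0187;psi=np.arctan2(M[1,0],M[0,0])
d={n:cams.get_image(n) for n in("scene","top")};pickle.dump(d,open(sys.argv[1],"wb"))
for n,im in d.items():
    uv=proj(im,P+np.array([.03,0,-.03]))[0].astype(int);r=(max(uv[0]-70,0),max(uv[1]-70,0),uv[0]+70,uv[1]+70)
    c,m,a=blob(im,r,lambda h,S,v:(h<15)&(S>180)&(v>20));R=cv2.minAreaRect(np.float32(c))
    v=cv2.fitLine(np.float32(c),2,0,.01,.01).ravel()
    print(n,"uvP",proj(im,P)[0].round(),"blob",m.round(1),a,"line",np.degrees(np.arctan2(v[1],v[0])).round(1),"rect",np.round(R[1],1),round(R[2],1),cv2.approxPolyDP(np.int32(c),3,True)[:,0].tolist())
    print("  pred",[(t,imgdir(im,P,np.radians(t),psi).round(1)) for t in(0,30,35,40)])
E
python3 meas.py im9.pkl
```

```text
t 16.67 pos [ 0.4119 -0.2997  0.2081] rpy [179.9   -0.22 179.52] ydir 89.52 F [ 0.62 -0.09 -2.23] w 0.0292 gf 59.540024399757385
units xyz [-0.284   0.7808 -0.0032] rows>= 3.984918692016339
roll units -0.0026
scene uvP [136. 276.] blob [155.8 294.2] 1653 line 52.3 rect [68.  27.7] 49.2 [[141, 261], [129, 272], [138, 296], [162, 323], [174, 322], [185, 308]]
  pred [(0, np.float64(68.8)), (30, np.float64(51.1)), (35, np.float64(48.8)), (40, np.float64(46.6))]
top uvP [473. 295.] blob [468.  277.1] 364 line 80.1 rect [24.7 17.4] 77.0 [[462, 266], [459, 277], [463, 287], [472, 289], [478, 282], [475, 269]]
  pred [(0, np.float64(-171.1)), (30, np.float64(-111.6)), (35, np.float64(-108.2)), (40, np.float64(-105.3))]
```

```bash
cat > edges.py <<'E'
import sys;from th import *
def run(f,ee,psi,roi):
    s=pickle.load(open(f,"rb"))["scene"];P=np.array(ee)+[0,0,.0187]
    c,m,a=blob(s,roi,lambda h,S,v:(h<15)&(S>180)&(v>20));c=np.float64(cv2.convexHull(np.int32(c))[:,0])
    full=blob(s,roi,lambda h,S,v:(h<15)&(S>180)&(v>20))[0].astype(float)
    R=cv2.minAreaRect(np.float32(full));b=cv2.boxPoints(R)
    th0=np.radians(R[2] if R[1][0]>R[1][1] else R[2]+90);ax=np.array([np.cos(th0),np.sin(th0)]);n=np.array([-ax[1],ax[0]])
    ctr=full.mean(0);L=(full-ctr)@ax;D=(full-ctr)@n
    for sgn in(1,-1):
        k=(np.abs(L)<.25*max(R[1]))&(D*sgn>0);v=cv2.fitLine(np.float32(full[k]),2,0,.01,.01).ravel();print("side",sgn,k.sum(),np.degrees(np.arctan2(v[1],v[0])).round(1)%180,"offset of pt",v[2:].round(1))
    for t in(30,33,36,39,42):
        B=proj(s,box(P,np.radians(t),psi)[0]);e=B[4:]-B[:4];print(t,np.degrees(np.arctan2(e[:,1],e[:,0])).round(1),"top",B[:4].round(0).tolist() if t==36 else "")
run(sys.argv[1],[float(v) for v in sys.argv[2:5]],np.radians(float(sys.argv[5])),[int(v) for v in sys.argv[6:10]])
E
python3 edges.py im9.pkl .4119 -.2997 .2081 179.5 100 230 210 350
```

```text
side 1 29 51.8 offset of pt [144.6 301.5]
side -1 25 48.8 offset of pt [164.5 286. ]
30 [51.9 50.9 51.4 50.4] top 
33 [50.4 49.5 50.  49. ] top 
36 [49.  48.1 48.6 47.7] top [[137.0, 254.0], [121.0, 267.0], [127.0, 258.0], [111.0, 271.0]]
39 [47.6 46.8 47.2 46.5] top 
42 [46.2 45.5 45.9 45.2] top
```

Run:
```python
from h import *
s=pickle.load(open("im9.pkl","rb"))["scene"];show(s,(90,240,220,350),5,"pics/s9.png")
```

```text
(no output)
```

View pics/s9.png

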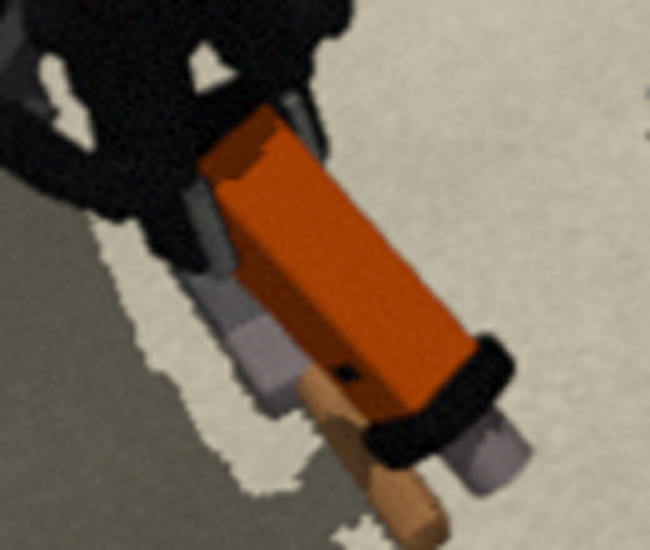

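The reader is held tilted, its faces aligned with the fingers. The grip's long edges run (275,105)→(478,350), (215,195)→(408,412) and (235,270)→(368,420), and the nose end's centre is near (503,462).

Run:
```python
from th import *
s=pickle.load(open("im9.pkl","rb"))["scene"];P=np.array([.4119,-.2997,.2268])
for t in(32,34,36,38):
    B,u=box(P,np.radians(t),np.radians(179.5));N=P-.117*u
    print(t,"nose",((proj(s,N)[0]-[90,240])*5).round(),"bot corners",((proj(s,B[4:])-[90,240])*5).round().tolist(),"top",((proj(s,B[:4])-[90,240])*5).round().tolist())
# dot in two views, latest unobstructed
```

```text
32 nose [477. 475.] bot corners [[465.0, 350.0], [398.0, 421.0], [410.0, 357.0], [343.0, 427.0]] top [[239.0, 70.0], [159.0, 137.0], [186.0, 86.0], [107.0, 152.0]]
34 nose [484. 474.] bot corners [[470.0, 348.0], [402.0, 419.0], [416.0, 358.0], [349.0, 428.0]] top [[236.0, 69.0], [156.0, 136.0], [186.0, 88.0], [107.0, 153.0]]
36 nose [491. 473.] bot corners [[474.0, 345.0], [406.0, 417.0], [422.0, 358.0], [355.0, 428.0]] top [[233.0, 68.0], [153.0, 135.0], [186.0, 90.0], [107.0, 155.0]]
38 nose [498. 472.] bot corners [[477.0, 342.0], [410.0, 415.0], [428.0, 358.0], [360.0, 428.0]] top [[230.0, 68.0], [151.0, 134.0], [186.0, 92.0], [107.0, 157.0]]
```

{"op": "move_arm", "data": {"steps": [{"x": -0.03,"y": 0.08,"z": 0,"roll": 0,"jaw": 1},{"x": -0.05,"y": 0.15,"z": 0,"roll": 0,"jaw": 1},{"x": -0.06,"y": 0.18,"z": 0,"roll": 0,"jaw": 1},{"x": -0.06,"y": 0.18,"z": 0,"roll": 0,"jaw": 1},{"x": -0.05,"y": 0.13,"z": 0,"roll": 0,"jaw": 1},{"x": -0.018,"y": 0.063,"z": 0,"roll": 0,"jaw": 1},{"x": 0,"y": 0,"z": 0,"roll": 0,"jaw": 1},{"x": 0,"y": 0,"z": 0,"roll": 0,"jaw": 1}]}}

```text
t: 17.43
ee_pos: [0.4681, -0.1435, 0.2092]
tool_rot: [-3.141, -0.001, 3.137]
force: [-0.5, -0.2, -2.2]
grip_width: 0.0291
gripper_force: 59.7
```

{"op": "move_arm", "data": {"steps": [{"x": 0,"y": 0,"z": 0.05,"roll": 0,"jaw": 1},{"x": 0,"y": 0,"z": 0.07,"roll": 0,"jaw": 1},{"x": 0,"y": 0,"z": 0.06,"roll": 0,"jaw": 1},{"x": 0,"y": 0,"z": 0.03,"roll": 0,"jaw": 1},{"x": 0,"y": 0,"z": 0,"roll": 0,"jaw": 1},{"x": 0,"y": 0,"z": 0,"roll": 0,"jaw": 1},{"x": 0,"y": 0,"z": 0,"roll": 0,"jaw": 1},{"x": 0,"y": 0,"z": 0,"roll": 0,"jaw": 1}]}}

```text
t: 18.1
ee_pos: [0.4688, -0.1447, 0.1681]
tool_rot: [-3.141, 0.002, 3.134]
force: [0.6, -0.0, -2.1]
grip_width: 0.029
gripper_force: 59.7
```

```bash
python3 go.py .4668 -.1435 .1653 89.5
python3 - <<'E'
from th import *
from workcell import cams
d={n:cams.get_image(n) for n in("scene","top")};pickle.dump(d,open("im10.pkl","wb"));s=d["scene"]
hs=cv2.cvtColor(s["frame"],cv2.COLOR_RGB2HSV).astype(int)
red=lambda h,S,v:((h<8)|(h>172))&(S>130)&(v>40)
or_=lambda h,S,v:(h<15)&(S>180)&(v>20)
x0=200;y0=230
h,S,v=[hs[y0:330,x0:330,i] for i in range(3)]
m=((h>=8)&(h<15)&(S>180)&(v>20)).astype(np.uint8);n,l,st,c=cv2.connectedComponentsWithStats(m);print([(st[i].tolist(),(c[i]+[x0,y0]).round(1)) for i in range(1,n) if st[i,4]>20])
r=(((h<6)|(h>172))&(S>130)&(v>40)).astype(np.uint8);n,l,st,c=cv2.connectedComponentsWithStats(r);print("red",[(st[i].tolist(),(c[i]+[x0,y0]).round(1)) for i in range(1,n) if st[i,4]>5])
E
```

```text
t 18.1 pos [ 0.4688 -0.1447  0.1681] rpy [-1.7998e+02  9.0000e-02  1.7956e+02] ydir 89.56 F [ 0.59 -0.05 -2.06] w 0.029 gf 59.72415626049042
units xyz [0.0102 0.0059 0.0142] rows>= 0.08847420303922922
roll units 0.0021
[([34, 1, 40, 55, 1081], array([251.4, 260.4]))]
red [([84, 78, 8, 8, 35], array([287.3, 311.5]))]
```

```bash
cat > fit.py <<'E'
from th import *
from scipy.optimize import least_squares
def fit(f,ee,psi,roi):
    s=pickle.load(open(f,"rb"))["scene"];P=np.array(ee)+[0,0,.0187]
    c,m,a=blob(s,roi,lambda h,S,v:(h<16)&(S>170)&(v>18));c=c.astype(float)
    B=proj(s,box(P,np.radians(36),psi)[0]);e=B[4:].mean(0)-B[:4].mean(0);L=np.linalg.norm(e);e/=L;n=np.array([-e[1],e[0]])
    l=(c-B[:4].mean(0))@e/L;D=(c-m)@n;k=(l>.45)&(l<.9)
    for sg,nm,i in((-1,"e0",0),(1,"e3",3)):
        q=c[k&(D*sg>4)];v=cv2.fitLine(np.float32(q),cv2.DIST_HUBER,0,.01,.01).ravel()
        print(f,nm,len(q),"dir",np.degrees(np.arctan2(v[1],v[0])).round(1)%180,"perp offset px vs model th=33..39:",[round(float((v[2:]-proj(s,box(P,np.radians(t),psi)[0])[i+4])@n-((v[2:]-proj(s,box(P,np.radians(t),psi)[0])[i+4])@e)*np.dot(np.diff(proj(s,box(P,np.radians(t),psi)[0])[[i+4,i]],axis=0)[0],n)/np.dot(np.diff(proj(s,box(P,np.radians(t),psi)[0])[[i+4,i]],axis=0)[0],e)),2) for t in(33,35,37,39)])
    u=box(P,np.radians(36),psi)[1];w=np.array([0,0,0]);print(" px per mm: world x",((proj(s,P+[.001,0,0])-proj(s,P))[0]@n).round(2),"y",((proj(s,P+[0,.001,0])-proj(s,P))[0]@n).round(2),"n",n.round(2))
fit("im9.pkl",(.4119,-.2997,.2081),np.radians(179.5),(100,230,210,350))
fit("im10.pkl",(.4688,-.1447,.1681),np.radians(179.6),(200,200,320,330))
E
python3 fit.py
```

```text
im9.pkl e0 25 dir 48.3 perp offset px vs model th=33..39: [-0.61, -0.14, 0.33, 0.81]
im9.pkl e3 25 dir 48.7 perp offset px vs model th=33..39: [-4.01, -3.46, -2.93, -2.41]
 px per mm: world x -0.27 y -0.67 n [-0.75  0.66]
im10.pkl e0 21 dir 53.5 perp offset px vs model th=33..39: [-1.04, -0.47, 0.11, 0.68]
im10.pkl e3 23 dir 51.3 perp offset px vs model th=33..39: [-4.4, -3.84, -3.29, -2.76]
 px per mm: world x -0.3 y -0.48 n [-0.79  0.61]
```

{"op": "move_arm", "data": {"steps": [{"x": 0.0145,"y": 0.004,"z": 0.01,"roll": 0,"jaw": 1},{"x": -0.02,"y": 0,"z": 0.028,"roll": 0,"jaw": 1},{"x": -0.03,"y": 0,"z": 0.043,"roll": 0,"jaw": 1},{"x": -0.02,"y": 0,"z": 0.029,"roll": 0,"jaw": 1},{"x": -0.01,"y": 0,"z": 0.014,"roll": 0,"jaw": 1},{"x": 0,"y": 0,"z": 0,"roll": 0,"jaw": 1},{"x": 0,"y": 0,"z": 0,"roll": 0,"jaw": 1},{"x": 0,"y": 0,"z": 0,"roll": 0,"jaw": 1}]}}

```text
t: 18.87
ee_pos: [0.4813, -0.1435, 0.1425]
tool_rot: [-3.141, -0.0, 3.135]
force: [-1.0, -0.6, -2.0]
grip_width: 0.029
gripper_force: 59.7
```

```bash
python3 go.py .4895 -.1438 .1325 89.6
python3 - <<'E'
from h import *
from workcell import cams
d={n:cams.get_image(n) for n in("scene","top")};pickle.dump(d,open("im11.pkl","wb"));s=d["scene"]
hs=cv2.cvtColor(s["frame"],cv2.COLOR_RGB2HSV).astype(int)
# ascii map around dot: R red dot, O orange, k black, s grey steel, . light
for y in range(286,328):
    r=""
    for x in range(252,316):
        h,S,v=hs[y,x];r+="R" if (h<6 or h>172) and S>130 and v>40 else "O" if h<16 and S>150 else "k" if v<38 else "s" if S<40 and v<85 else "w" if S<40 else "."
    print(y,r)
E
```

```text
t 18.87 pos [ 0.4813 -0.1435  0.1425] rpy [-1.7999e+02 -2.0000e-02  1.7960e+02] ydir 89.6 F [-0.98 -0.55 -1.99] w 0.029 gf 59.71984684467316
units xyz [-0.0412 -0.001   0.0499] rows>= 0.3103393311499318
roll units 0.0
286 w..OOOOOOOOOOOOOOOOOOOOOOOOOOOkkk.wwwwwwwwwwwwwwwwwwwwwwwwwwwwww
287 ww..OOOOOOOOOOOOOOOOOOOOOOOOOkkkkswwwwwwwwwwwwwwwwwwwwwwwwwwwwww
288 ww...OOOOOOOOOOOOOOOOOOOOOOOkkkkkkswwwwwwwwwwwwwwwwwwwwwwwwwwwww
289 www..OOOkkkOOOOOOOOOOOOOOOOOkkkkkkkwwwwwwwwwwwwwwwwwwwwwwwwwwwww
290 wwww..OOOOOOOOOOOOOOOOOOOOOkkkkkkkk.wwwwwwwwwwwwwwwwwwwwwwwwwwww
291 wwwww..OOOOOOOOOOOOOOOOOOOOkkkkkkk.wwwwwwwwwwwwwwwwwwwwwwwwwwwww
292 wwwwww..OOOOOOOOOOOOOOOOOOkkkkkkkkswwwwwwwwwwwwwwwwwwwwwwwwwwwww
293 wwwwww...OOOOOOOOOOOOOOOOkkkkkkkkkw.wwwwwwwwwwwwwwwwwwwwwwwwwwww
294 wwwwwww..OOOOOOOOOOOOOOOkkkkkkkkkswwwwwwwwwwwwwwwwwwwwwwwwwwwwww
295 wwwwwwww..OOOOOOOOOOOOOkkkkkkkkk.wwwwwwwwwwwwwwwwwwwwwwwwwwwwwww
296 wwwwwwwww..OOOOOOOOOOOkkkkkkkkks.wwwwwwwwwwwwwwwwwwwwwwwwwwwwwww
297 wwwwwwwww..OOOOOOOOkkkkkkkkkkkkswwwwwwwwwwwwwwwwwwwwwwwwwwwwwwww
298 wwwwwwwwww..OOOkkkkkkkkkkkkkkksswwwwwwwwwwwwwwwwww
[... 1315 characters left out ...]
wwwwsskkkk
318 www.www.w..w..ww..wwwwssssswwwwwwwwwwwwwsssssswwwwwwwwwwwwskkkkk
319 .ww.w.w.wwwwwwww.w.wwsswwwwwwwwwwwwwwwwssssssswwwwwwwwwwwskkkkkk
320 ...w.w..ww.www.ww...wsswwwwwwwwwwwwwwwssssssswwwwwwwwwwwskkkkkkk
321 wwwwww..w.w...w.wwwwwwwwwwwwwwwwwwwssssssssswwwwwwwwwwwwskkkkkkk
322 .wwwwwwww.wwwwwww.wwwwwwwwwwwssssssssssssssswwwwwwwwwwwskkkkkkkk
323 w..wwwwwwwwww.w.wwwsssssssssssssssssssssssswwwwwwwwwwwsskkkkkkkk
324 wwww...w..wwwwww..wsssssssssssssskkkkksssswwwwwwwwwwwwskkkkkkkkk
325 w.ww..wwwwwwwwww.wssssssssksskkkskkkkksssswwwwwwwwwwwsskkkkkkkkk
326 w.ww.www.www..www..sskksskkkkskskkskssssswwwwwwwwwwwwskkkkkkkkkk
327 ww.wwwww...w...wwwwsskkkkkskssssssssswwwwwwwwwwwwwwwskkkkkkkkkkk
```

Run:
```python
from th import *
s=pickle.load(open("im11.pkl","rb"))["scene"];P=np.array([.4813,-.1435,.1612])
for t in(34,36,38):
    B,u=box(P,np.radians(t),np.radians(179.6));w=np.array([-u[2],0,u[0]]);y=np.array([0,1,0])
    c=lambda a,r:[proj(s,P+a*u+r*(np.cos(k)*w+np.sin(k)*y))[0] for k in np.linspace(0,6.28,48)]
    for nm,lo,hi,r in(("shoulder",-.093,-.081,.024),):
        H=np.array(c(lo,r)+c(hi,r));print(t,nm,"bbox",H.min(0).round(1),H.max(0).round(1))
    print("  S",proj(s,P-.093*u)[0].round(1),"N",proj(s,P-.117*u)[0].round(1),"D",proj(s,[.5575,-.1438,.056])[0].round(1))
# measured shoulder black bbox
hs=cv2.cvtColor(s["frame"],cv2.COLOR_RGB2HSV);m=(hs[270:308,258:296,2]<40).astype(np.uint8)
n,l,st,c=cv2.connectedComponentsWithStats(m);print([(st[i].tolist()) for i in range(1,n) if st[i,4]>30])
```

```text
34 shoulder bbox [258.3 283.4] [284.8 306.9]
  S [273.4 297.5] N [280.7 307.5] D [286.3 312.4]
36 shoulder bbox [259.5 283.1] [285.9 306.8]
  S [274.6 297.3] N [282.3 307.2] D [286.3 312.4]
38 shoulder bbox [260.7 282.7] [286.9 306.6]
  S [275.8 297. ] N [283.8 306.9] D [286.3 312.4]
[[5, 15, 24, 20, 192]]
```

{"op": "move_arm", "data": {"steps": [{"x": 0.008,"y": 0,"z": 0.006,"roll": 0,"jaw": 1},{"x": -0.00287,"y": 0,"z": 0.0041,"roll": 0,"jaw": 1},{"x": -0.00287,"y": 0,"z": 0.0041,"roll": 0,"jaw": 1},{"x": -0.00287,"y": 0,"z": 0.0041,"roll": 0,"jaw": 1},{"x": -0.00287,"y": 0,"z": 0.0041,"roll": 0,"jaw": 1},{"x": -0.00287,"y": 0,"z": 0.0041,"roll": 0,"jaw": 1},{"x": 0,"y": 0,"z": 0,"roll": 0,"jaw": 1},{"x": 0,"y": 0,"z": 0,"roll": 0,"jaw": 1}]}}

```text
t: 19.63
ee_pos: [0.4826, -0.1434, 0.1372]
tool_rot: [-3.142, -0.0, 3.135]
force: [0.4, -0.4, -2.2]
grip_width: 0.0293
gripper_force: 59.7
```

{"op": "move_arm", "data": {"steps": [{"x": 0,"y": 0,"z": 0,"roll": 0,"jaw": 1},{"x": 0,"y": 0,"z": 0,"roll": 0,"jaw": 1}]}}

```text
t: 19.8
ee_pos: [0.4826, -0.1435, 0.1373]
tool_rot: [-3.142, 0.0, 3.135]
force: [0.6, 0.9, -1.7]
grip_width: 0.0295
gripper_force: 59.7
```

{"op": "move_arm", "data": {"steps": [{"x": -0.00287,"y": 0,"z": 0.0041,"roll": 0,"jaw": 1},{"x": 0,"y": 0,"z": 0,"roll": 0,"jaw": 1},{"x": 0,"y": 0,"z": 0,"roll": 0,"jaw": 1}]}}

```text
t: 20.05
ee_pos: [0.4831, -0.1434, 0.1364]
tool_rot: [-3.142, -0.0, 3.135]
force: [0.2, -0.2, -1.8]
grip_width: 0.0295
gripper_force: 59.7
```

{"op": "move_arm", "data": {"steps": [{"x": -0.00287,"y": 0,"z": 0.0041,"roll": 0,"jaw": 1},{"x": 0,"y": 0,"z": 0,"roll": 0,"jaw": 1},{"x": 0,"y": 0,"z": 0,"roll": 0,"jaw": 1}]}}

```text
t: 20.3
ee_pos: [0.4837, -0.1434, 0.1356]
tool_rot: [-3.142, -0.0, 3.135]
force: [-0.3, 0.1, -2.5]
grip_width: 0.0294
gripper_force: 59.7
```

{"op": "move_arm", "data": {"steps": [{"x": -0.00287,"y": 0,"z": 0.0041,"roll": 0,"jaw": 1},{"x": 0,"y": 0,"z": 0,"roll": 0,"jaw": 1},{"x": 0,"y": 0,"z": 0,"roll": 0,"jaw": 1}]}}

```text
t: 20.55
ee_pos: [0.4843, -0.1434, 0.1348]
tool_rot: [3.142, -0.0, 3.135]
force: [-0.1, 0.7, -2.6]
grip_width: 0.0294
gripper_force: 59.7
```

{"op": "move_arm", "data": {"steps": [{"x": -0.00287,"y": 0,"z": 0.0041,"roll": 0,"jaw": 1},{"x": 0,"y": 0,"z": 0,"roll": 0,"jaw": 1},{"x": 0,"y": 0,"z": 0,"roll": 0,"jaw": 1}]}}

```text
t: 20.8
ee_pos: [0.4848, -0.1434, 0.1339]
tool_rot: [-3.142, -0.0, 3.135]
force: [0.3, 0.0, -2.6]
grip_width: 0.0295
gripper_force: 59.7
```

{"op": "move_arm", "data": {"steps": [{"x": -0.00287,"y": 0,"z": 0.0041,"roll": 0,"jaw": 1},{"x": 0,"y": 0,"z": 0,"roll": 0,"jaw": 1},{"x": 0,"y": 0,"z": 0,"roll": 0,"jaw": 1}]}}

```text
t: 21.05
ee_pos: [0.4854, -0.1434, 0.1331]
tool_rot: [3.142, -0.0, 3.135]
force: [0.0, 0.4, -2.2]
grip_width: 0.0292
gripper_force: 59.7
```

{"op": "move_arm", "data": {"steps": [{"x": -0.00287,"y": 0,"z": 0.0041,"roll": 0,"jaw": 1},{"x": 0,"y": 0,"z": 0,"roll": 0,"jaw": 1},{"x": 0,"y": 0,"z": 0,"roll": 0,"jaw": 1}]}}

```text
t: 21.3
ee_pos: [0.486, -0.1434, 0.1323]
tool_rot: [-3.142, -0.0, 3.135]
force: [-0.4, 0.5, -2.5]
grip_width: 0.0293
gripper_force: 59.7
```

{"op": "move_arm", "data": {"steps": [{"x": -0.00287,"y": 0,"z": 0.0041,"roll": 0,"jaw": 1},{"x": 0,"y": 0,"z": 0,"roll": 0,"jaw": 1},{"x": 0,"y": 0,"z": 0,"roll": 0,"jaw": 1}]}}

```text
t: 21.55
ee_pos: [0.4866, -0.1434, 0.1315]
tool_rot: [-3.142, -0.0, 3.135]
force: [0.1, 0.2, -1.7]
grip_width: 0.0292
gripper_force: 59.7
```

{"op": "move_arm", "data": {"steps": [{"x": -0.00287,"y": 0,"z": 0.0041,"roll": 0,"jaw": 1},{"x": 0,"y": 0,"z": 0,"roll": 0,"jaw": 1},{"x": 0,"y": 0,"z": 0,"roll": 0,"jaw": 1}]}}

```text
t: 21.8
ee_pos: [0.4872, -0.1434, 0.1307]
tool_rot: [-3.142, -0.0, 3.135]
force: [0.7, 0.2, -2.4]
grip_width: 0.0294
gripper_force: 59.7
```

{"op": "move_arm", "data": {"steps": [{"x": -0.00287,"y": 0,"z": 0.0041,"roll": 0,"jaw": 1},{"x": 0,"y": 0,"z": 0,"roll": 0,"jaw": 1},{"x": 0,"y": 0,"z": 0,"roll": 0,"jaw": 1}]}}

```text
t: 22.05
ee_pos: [0.4876, -0.1435, 0.13]
tool_rot: [3.141, -0.0, 3.135]
force: [-1.1, -0.1, 0.0]
grip_width: 0.0292
gripper_force: 59.9
```

{"op": "move_arm", "data": {"steps": [{"x": -0.00287,"y": 0,"z": 0.0041,"roll": 0,"jaw": 1},{"x": 0,"y": 0,"z": 0,"roll": 0,"jaw": 1},{"x": 0,"y": 0,"z": 0,"roll": 0,"jaw": 1}]}}

```text
t: 22.3
ee_pos: [0.4882, -0.1435, 0.1292]
tool_rot: [3.142, -0.0, 3.135]
force: [-0.8, -0.1, 1.2]
grip_width: 0.0294
gripper_force: 59.9
```

```bash
cat > asc.py <<'E'
import sys;from h import *
from workcell import cams
s=cams.get_image("scene");pickle.dump({"scene":s},open(sys.argv[1],"wb"))
hs=cv2.cvtColor(s["frame"],cv2.COLOR_RGB2HSV).astype(int)
for y in range(290,322):
    r=""
    for x in range(258,312):
        h,S,v=hs[y,x];r+="R" if (h<6 or h>172) and S>130 and v>40 else "O" if h<16 and S>150 else "k" if v<38 else str(min(9,v//20))
    print(y,r)
E
python3 asc.py im12.pkl
```

```text
290 OOOOOOOOOOOOOOOOOOOOOOOOOOO536999999999999999999999999
291 OOOOOOOOOOOOOOOOOOOOOOOOOOOOk2699999999999999999999999
292 5OOOOOOOOOOOOOOOOOOOOOOOOOOOkk259999999999999999999999
293 7OOOOOOOOOOOOOOOOOOOOOOOOOOOkkk26999999999999999999999
294 97OOOOOOOOOOOOOOOOOOOOOOOOOkkkkk3899999999999999999999
295 996OOOkkkOOOOOOOOOOOOOOOOOkkkkkk2899999999999999999999
296 9986OOOOkkOOOOOOOOOOOOOOOkkkkkkkk699999999999999999999
297 99985OOOOOOOOOOOOOOOOOOOOkkkkkkkk699999999999999999998
298 999985OOOOOOOOOOOOOOOOOOkkkkkkkk2799999999999999877655
299 999997OOOOOOOOOOOOOOOOOkkkkkkkkk5799999999977655555443
300 9999997OOOOOOOOOOOOOOOOkkkkkkkk25667777766544333333445
301 99999986OOOOOOOOOOOOOOkkkkkkkk144444344455565333356666
302 999999985OOOOOOOOOOOOkkkkkkkkkk33344567764565333346777
303 999999997OOOOOOOOOOkkkkkkkkkkk256777777643654333335677
304 9999999973OOOOkkkkkkkkkkkkkkk2357778887766643333346778
305 999999996kOkkkkkkkkkkkkkkkkk22346788875455433333356788
306 9999999962kkkkkkkkkkkkkkkk2233455788765665333333467788
307 9999999973kkkkkOkkkkkkkkk12334555677643554333334677888
308 99999999961kkkkkkkkkkkkk233335555566423443333335678888
309 99999999995kkkkkkkkkkkk2333345555565455433333346778888
310 999999999974kkkkkkk13223334455655543355433333456788888
311 99999999999742kk24578633334555555644664333333567888888
312 999999999999975689999633334555556665654333334677888888
313 999999999999999999998532334455554445543333345778888886
314 689999999999999999985333333445676566433333356778888875
315 456689999999999999963223433345544355333333466788888864
316 444466899999999889743334665667643454333334567888788653
317 44444456689986655642k234777777756543333335667887787532
318 4444444445665444432k134678877544653333334677888777642k
319 4444444444444444333246777888776654333334566888877643kk
320 4444444444444443222367888887766543333335667888777532kk
321 444444444444444334577766555444333333334667887787642kkk
```

Contact is felt: about 3 N along the normal, with the nose covering the dot, whose centre was near (287,311). Next I press roughly 3.4 mm further.

{"op": "move_arm", "data": {"steps": [{"x": -0.00245,"y": 0,"z": 0.0035,"roll": 0,"jaw": 1},{"x": -0.00245,"y": 0,"z": 0.0035,"roll": 0,"jaw": 1},{"x": -0.00245,"y": 0,"z": 0.0035,"roll": 0,"jaw": 1},{"x": -0.00245,"y": 0,"z": 0.0035,"roll": 0,"jaw": 1},{"x": 0,"y": 0,"z": 0,"roll": 0,"jaw": 1},{"x": 0,"y": 0,"z": 0,"roll": 0,"jaw": 1},{"x": 0,"y": 0,"z": 0,"roll": 0,"jaw": 1},{"x": 0,"y": 0,"z": 0,"roll": 0,"jaw": 1}]}}

```text
t: 23.02
ee_pos: [0.4903, -0.1435, 0.1264]
tool_rot: [3.142, 0.0, 3.135]
force: [-2.6, -0.1, 3.3]
grip_width: 0.0297
gripper_force: 60.2
```

```bash
python3 go.py; python3 go.py|tail -1; python3 -c "
from workcell import status;print(status.state()['wrist_torque'])"
```

```text
t 23.02 pos [ 0.4903 -0.1435  0.1264] rpy [180.    0.  179.6] ydir 89.6 F [-2.58 -0.08  3.28] w 0.0297 gf 60.24168133735657
t 23.02 pos [ 0.4903 -0.1435  0.1264] rpy [180.    0.  179.6] ydir 89.6 F [-2.58 -0.08  3.28] w 0.0297 gf 60.24168133735657
[0.17715555 0.58145251 0.00321669]
```

{"op": "move_arm", "data": {"steps": [{"x": 0,"y": 0,"z": 0,"roll": 0,"jaw": 1},{"x": 0,"y": 0,"z": 0,"roll": 0,"jaw": 1},{"x": 0,"y": 0,"z": 0,"roll": 0,"jaw": 1},{"x": 0,"y": 0,"z": 0,"roll": 0,"jaw": 1},{"x": 0,"y": 0,"z": 0,"roll": 0,"jaw": 1},{"x": 0,"y": 0,"z": 0,"roll": 0,"jaw": 1},{"x": 0,"y": 0,"z": 0,"roll": 0,"jaw": 1},{"x": 0,"y": 0,"z": 0,"roll": 0,"jaw": 1}]}}

```text
t: 23.68
ee_pos: [0.4903, -0.1435, 0.1263]
tool_rot: [-3.142, -0.0, 3.135]
force: [-2.8, 1.1, 3.5]
grip_width: 0.0295
gripper_force: 60.2
```

{"op": "move_arm", "data": {"steps": [{"x": 0,"y": 0,"z": 0,"roll": 0,"jaw": 1},{"x": 0,"y": 0,"z": 0,"roll": 0,"jaw": 1},{"x": 0,"y": 0,"z": 0,"roll": 0,"jaw": 1},{"x": 0,"y": 0,"z": 0,"roll": 0,"jaw": 1},{"x": 0,"y": 0,"z": 0,"roll": 0,"jaw": 1},{"x": 0,"y": 0,"z": 0,"roll": 0,"jaw": 1},{"x": 0,"y": 0,"z": 0,"roll": 0,"jaw": 1},{"x": 0,"y": 0,"z": 0,"roll": 0,"jaw": 1}]}}

```text
t: 24.35
ee_pos: [0.4903, -0.1435, 0.1263]
tool_rot: [-3.142, 0.0, 3.135]
force: [-2.5, 0.0, 3.9]
grip_width: 0.0295
gripper_force: 60.2
```

{"op": "move_arm", "data": {"steps": [{"x": 0,"y": 0,"z": 0,"roll": 0,"jaw": 1},{"x": 0,"y": 0,"z": 0,"roll": 0,"jaw": 1},{"x": 0,"y": 0,"z": 0,"roll": 0,"jaw": 1},{"x": 0,"y": 0,"z": 0,"roll": 0,"jaw": 1},{"x": 0,"y": 0,"z": 0,"roll": 0,"jaw": 1},{"x": 0,"y": 0,"z": 0,"roll": 0,"jaw": 1},{"x": 0,"y": 0,"z": 0,"roll": 0,"jaw": 1},{"x": 0,"y": 0,"z": 0,"roll": 0,"jaw": 1}]}}

```text
t: 25.02
ee_pos: [0.4903, -0.1435, 0.1263]
tool_rot: [-3.142, -0.0, 3.135]
force: [-2.9, 0.1, 2.8]
grip_width: 0.0289
gripper_force: 60.2
```

```bash
python3 asc.py im13.pkl
python3 - <<'E'
from th import *
s=pickle.load(open("im13.pkl","rb"))["scene"];P=np.array([.4903,-.1435,.1451])
c,m,a=blob(s,(210,220,310,325),lambda h,S,v:(h<16)&(S>150)&(v>18));print(cv2.approxPolyDP(np.int32(c),2.5,True)[:,0].tolist())
for t in(33,36,39):
    B=proj(s,box(P,np.radians(t),np.radians(179.6))[0]);e=B[4:]-B[:4];print(t,np.degrees(np.arctan2(e[:,1],e[:,0])).round(1),B.round(0).tolist())
E
```

```text
290 OOOOOOOOOOOOOOOOOOOOOOOOOO8999999999999999999999999999
291 OOOOOOOOOOOOOOOOOOOOOOOOOOO865799999999999999999999999
292 5OOOOOOOOOOOOOOOOOOOOOOOOOOOO2369999999999999999999999
293 7OOOOOOOOOOOOOOOOOOOOOOOOOOOOOk37999999999999999999999
294 97OOOOOOOOOOOOOOOOOOOOOOOOOOOkkk4899999999999999999999
295 997OOOOOOOOOOOOOOOOOOOOOOOOOOkkkk599999999999999999999
296 9985OOOOOOOOOOOOOOOOOOOOOOOOkkkkk289999999999999999999
297 99975OOOkkkOOOOOOOOOOOOOOOOkkkkkkk79999999999999999999
298 999985OOOOOOOOOOOOOOOOOOOOOkkkkkkk69999999999999877655
299 999997OOOOOOOOOOOOOOOOOOOkkkkkkkkk79999999977655555443
300 9999997OOOOOOOOOOOOOOOOOOkkkkkkkkk57777766544333334444
301 99999985OOOOOOOOOOOOOOOOOkkkkkkkk244444455565333356666
302 999999985OOOOOOOOOOOOOOkkkkkkkkkk345567764565333346777
303 999999997OOOOOOOOOOOOOOkkkkkkkk25777787633554333335777
304 9999999997OOOOOOOOOOOkkkkkkkkkk46778887766643333346778
305 99999999985OOOOOOkkkkkkkkkkkkk136788875555433333356778
306 99999999973OOOkkkkkkkkkkkkkkk2235788765665333333467788
307 99999999972kkkkkkkkkkkkkkkkk22345677643554333334677888
308 99999999973kkkkkkkkkkkkkkkk2334555
[... 622 characters left out ...]
444444444333334677887776754333334567888777753kk
320 4444444444444443222346788887766543333335667887787532kk
321 444444444444444334467776655444433333334667888778642kkk
[[255, 252], [248, 261], [250, 281], [269, 306], [278, 304], [287, 293]]
33 [54.8 54.1 54.3 53.6] [[251.0, 247.0], [242.0, 258.0], [240.0, 250.0], [230.0, 261.0], [284.0, 294.0], [276.0, 305.0], [273.0, 296.0], [264.0, 307.0]]
36 [52.9 52.2 52.4 51.8] [[251.0, 247.0], [241.0, 258.0], [240.0, 251.0], [230.0, 261.0], [286.0, 293.0], [277.0, 305.0], [275.0, 296.0], [266.0, 307.0]]
39 [50.9 50.4 50.5 50. ] [[250.0, 247.0], [240.0, 258.0], [240.0, 251.0], [230.0, 262.0], [287.0, 292.0], [278.0, 304.0], [276.0, 296.0], [268.0, 307.0]]
```

{"op": "move_arm", "data": {"steps": [{"x": 0.0057,"y": 0,"z": -0.0082,"roll": 0,"jaw": 1},{"x": 0.0115,"y": 0,"z": -0.0164,"roll": 0,"jaw": 1},{"x": 0.03,"y": 0,"z": -0.043,"roll": 0,"jaw": 1},{"x": 0.04,"y": 0,"z": -0.057,"roll": 0,"jaw": 1},{"x": 0.04,"y": 0,"z": -0.06,"roll": 0,"jaw": 1},{"x": 0,"y": 0,"z": -0.1,"roll": 0,"jaw": 1},{"x": 0,"y": 0,"z": -0.1,"roll": 0,"jaw": 1},{"x": 0,"y": 0,"z": -0.025,"roll": 0,"jaw": 1}]}}

```text
t: 25.73
ee_pos: [0.4667, -0.144, 0.2114]
tool_rot: [-3.141, 0.007, 3.134]
force: [1.3, -0.3, -0.8]
grip_width: 0.0291
gripper_force: 59.8
```

```bash
python3 go.py .4125 -.2992 .2081 89.5
```

```text
t 25.73 pos [ 0.4667 -0.144   0.2114] rpy [-179.97    0.4   179.57] ydir 89.57 F [ 1.34 -0.3  -0.82] w 0.0291 gf 59.818865060806274
units xyz [ 0.2655 -0.7782  0.0153] rows>= 3.944115496294114
roll units 0.0025
```

{"op": "move_arm", "data": {"steps": [{"x": 0.02,"y": -0.04,"z": 0,"roll": 0,"jaw": 1},{"x": 0.06,"y": -0.11,"z": 0,"roll": 0,"jaw": 1},{"x": 0.07,"y": -0.14,"z": 0,"roll": 0,"jaw": 1},{"x": 0.06,"y": -0.12,"z": 0,"roll": 0,"jaw": 1},{"x": 0.035,"y": -0.07,"z": 0,"roll": 0,"jaw": 1},{"x": 0,"y": 0,"z": 0,"roll": 0.13,"jaw": 1},{"x": 0,"y": 0,"z": 0,"roll": 0.22,"jaw": 1},{"x": 0,"y": 0,"z": 0,"roll": 0.22,"jaw": 1}]}}

```text
t: 26.4
ee_pos: [0.4132, -0.2397, 0.2065]
tool_rot: [-3.141, -0.003, 2.828]
force: [-0.3, 0.2, -1.6]
grip_width: 0.029
gripper_force: 59.8
```

{"op": "move_arm", "data": {"steps": [{"x": 0,"y": 0,"z": 0,"roll": 0.22,"jaw": 1},{"x": 0,"y": 0,"z": 0,"roll": 0.22,"jaw": 1},{"x": 0,"y": 0,"z": 0,"roll": 0.22,"jaw": 1},{"x": 0,"y": 0,"z": 0,"roll": 0.22,"jaw": 1},{"x": 0,"y": 0,"z": 0,"roll": 0.22,"jaw": 1},{"x": 0,"y": 0,"z": 0,"roll": 0.22,"jaw": 1},{"x": 0,"y": 0,"z": 0,"roll": 0.16,"jaw": 1},{"x": 0,"y": 0,"z": 0,"roll": 0.09,"jaw": 1}]}}

```text
t: 27.07
ee_pos: [0.4135, -0.2391, 0.2065]
tool_rot: [-3.139, -0.002, 2.01]
force: [-1.0, -0.2, -2.8]
grip_width: 0.0293
gripper_force: 59.8
```

{"op": "move_arm", "data": {"steps": [{"x": 0,"y": 0,"z": 0,"roll": 0,"jaw": 1},{"x": 0,"y": 0,"z": 0,"roll": 0,"jaw": 1},{"x": 0,"y": 0,"z": 0,"roll": 0,"jaw": 1}]}}

```text
t: 27.32
ee_pos: [0.4144, -0.239, 0.2074]
tool_rot: [-3.14, -0.001, 2.015]
force: [0.8, -0.0, -2.5]
grip_width: 0.0293
gripper_force: 59.8
```

```bash
python3 go.py .417 -.2408 .0895 25.3
python3 - <<'E'
from h import *
from workcell import cams
t=cams.get_image("top");s=cams.get_image("scene");pickle.dump({"scene":s,"top":t},open("im14.pkl","wb"))
im=pickle.load(open("im0.pkl","rb"))["top"]
c,m,a=blob(im,(395,290,450,385),lambda h,S,v:(S>90)|((v<120)));P=cast(im,c,.012);print("brush",rect(P),P[:,:2].min(0),P[:,:2].max(0), P[np.argmax(P[:,0])])
E
```

```text
t 27.32 pos [ 0.4144 -0.239   0.2074] rpy [-1.7993e+02 -5.0000e-02  1.1544e+02] ydir 25.44 F [ 0.82 -0.03 -2.5 ] w 0.0293 gf 59.75151479244232
units xyz [-0.0143  0.0086  0.5894] rows>= 2.828188465599731
roll units 0.0048
brush (array([ 300.8, -225.4]), array([ 45.9, 202.7]), 64.3) [ 0.20399844 -0.27170842] [ 0.3958583  -0.16583103] [ 0.3958583 -0.2615455  0.012    ]
```

{"op": "move_arm", "data": {"steps": [{"x": -0.0143,"y": 0.0086,"z": 0.05,"roll": 0,"jaw": 1},{"x": 0,"y": 0,"z": 0.1,"roll": 0,"jaw": 1},{"x": 0,"y": 0,"z": 0.12,"roll": 0,"jaw": 1},{"x": 0,"y": 0,"z": 0.1,"roll": 0,"jaw": 1},{"x": 0,"y": 0,"z": 0.05,"roll": 0,"jaw": 1},{"x": 0,"y": 0,"z": 0,"roll": 0,"jaw": 1},{"x": 0,"y": 0,"z": 0,"roll": 0,"jaw": 1}]}}

```text
t: 28.0
ee_pos: [0.4177, -0.2409, 0.1238]
tool_rot: [-3.14, -0.0, 2.014]
force: [-0.3, -0.2, -2.7]
grip_width: 0.0295
gripper_force: 59.7
```

{"op": "move_arm", "data": {"steps": [{"x": 0,"y": 0,"z": 0.03,"roll": 0,"jaw": 1},{"x": 0,"y": 0,"z": 0.03,"roll": 0,"jaw": 1},{"x": 0,"y": 0,"z": 0.03,"roll": 0,"jaw": 1},{"x": 0,"y": 0,"z": 0.03,"roll": 0,"jaw": 1},{"x": 0,"y": 0,"z": 0.03,"roll": 0,"jaw": 1},{"x": 0,"y": 0,"z": 0.015,"roll": 0,"jaw": 1},{"x": 0,"y": 0,"z": 0,"roll": 0,"jaw": 1},{"x": 0,"y": 0,"z": 0,"roll": 0,"jaw": 1}]}}

```text
t: 28.67
ee_pos: [0.4177, -0.2408, 0.0909]
tool_rot: [-3.141, -0.0, 2.014]
force: [-0.4, -0.1, -1.7]
grip_width: 0.0295
gripper_force: 59.8
```

```bash
python3 go.py .4204 -.2481 .0895 25.3
```

```text
t 28.67 pos [ 0.4177 -0.2408  0.0909] rpy [-1.7997e+02 -2.0000e-02  1.1540e+02] ydir 25.4 F [-0.36 -0.11 -1.72] w 0.0295 gf 59.75624084472656
units xyz [-0.0386 -0.0036  0.0071] rows>= 0.1889852003787223
roll units 0.0033
```

{"op": "move_arm", "data": {"steps": [{"x": -0.02,"y": 0,"z": 0,"roll": 0,"jaw": 1},{"x": -0.02,"y": 0,"z": 0,"roll": 0,"jaw": 1},{"x": -0.022,"y": 0,"z": -0.016,"roll": 0,"jaw": 1},{"x": -0.022,"y": 0,"z": -0.016,"roll": 0,"jaw": 1},{"x": -0.022,"y": 0,"z": -0.016,"roll": 0,"jaw": 1},{"x": -0.022,"y": 0,"z": -0.015,"roll": 0,"jaw": 1},{"x": 0,"y": 0,"z": 0,"roll": 0,"jaw": 1},{"x": 0,"y": 0,"z": 0,"roll": 0,"jaw": 1}]}}

```text
t: 29.33
ee_pos: [0.4279, -0.2615, 0.1032]
tool_rot: [-3.14, -0.006, 2.015]
force: [-2.2, 4.4, -1.6]
grip_width: 0.0291
gripper_force: 60.0
```

```bash
python3 go.py
cat > X.py <<'E'
from h import *
from workcell import status
e=status.state();p=e["ee_pos"];r=p[:2]-[.4695,-.352];f=e["force"]
print("PX",(r@[-.427,.904]*1000).round(1),"lat",(r@[-.904,-.427]*1000).round(1),"Pz",(p[2]*1000+18.7).round(1),"FX",(f[:2]@[-.427,.904]).round(2),"Fz",f[2].round(2))
E
python3 X.py
```

```text
t 29.33 pos [ 0.4279 -0.2615  0.1032] rpy [-179.94   -0.34  115.44] ydir 25.44 F [-2.23  4.43 -1.56] w 0.0291 gf 60.03337919712067
PX 99.6 lat -1.0 Pz 121.9 FX 4.95 Fz -1.56
```

{"op": "move_arm", "data": {"steps": [{"x": -0.026,"y": 0,"z": -0.01,"roll": 0,"jaw": 1},{"x": -0.026,"y": 0,"z": -0.01,"roll": 0,"jaw": 1},{"x": -0.026,"y": 0,"z": -0.01,"roll": 0,"jaw": 1},{"x": -0.026,"y": 0,"z": -0.0085,"roll": 0,"jaw": 1},{"x": -0.025,"y": 0,"z": -0.007,"roll": 0,"jaw": 1},{"x": -0.025,"y": 0,"z": -0.007,"roll": 0,"jaw": 1},{"x": -0.025,"y": 0,"z": -0.007,"roll": 0,"jaw": 1},{"x": -0.02,"y": 0,"z": -0.006,"roll": 0,"jaw": 1}]}}

```text
t: 30.0
ee_pos: [0.4446, -0.2971, 0.1162]
tool_rot: [-3.14, -0.008, 2.015]
force: [-2.9, 8.4, 0.7]
grip_width: 0.0292
gripper_force: 60.9
```

```bash
python3 X.py
python3 - <<'E'
from h import *
from workcell import cams
t=cams.get_image("top");s=cams.get_image("scene");pickle.dump({"scene":s,"top":t},open("im15.pkl","wb"))
c,m,a=blob(s,(120,280,240,420),lambda h,S,v:(h<16)&(S>160)&(v>18));print(a,m.round(1),cv2.approxPolyDP(np.int32(c),2.5,True)[:,0].tolist())
E
```

```text
PX 60.3 lat -1.0 Pz 134.9 FX 8.81 Fz 0.68
969 [174.9 344.3] [[157, 323], [169, 364], [187, 365], [191, 351], [186, 336], [180, 335], [176, 323]]
```

{"op": "move_arm", "data": {"steps": [{"x": -0.025,"y": 0,"z": -0.003,"roll": 0,"jaw": 1},{"x": -0.025,"y": 0,"z": -0.003,"roll": 0,"jaw": 1},{"x": -0.02,"y": 0,"z": -0.002,"roll": 0,"jaw": 1},{"x": 0,"y": 0,"z": 0,"roll": 0,"jaw": 1},{"x": 0,"y": 0,"z": 0,"roll": 0,"jaw": 1},{"x": 0,"y": 0,"z": 0,"roll": 0,"jaw": 1}]}}

```text
t: 30.6
ee_pos: [0.451, -0.3105, 0.118]
tool_rot: [-3.141, -0.005, 2.015]
force: [-2.4, 4.6, 0.6]
grip_width: 0.0293
gripper_force: 60.9
```

```bash
python3 X.py
cat > up.py <<'E'
import sys;from th import *
from workcell import cams,status
t=cams.get_image("top");s=cams.get_image("scene");pickle.dump({"scene":s,"top":t},open(sys.argv[1],"wb"))
st=status.state();P=st["ee_pos"]+[0,0,.0187];M=Ro.from_euler('xyz',st["tool_rot"]).as_matrix();psi=np.arctan2(M[1,0],M[0,0])
uv=proj(s,P-[0,0,.05])[0].astype(int);x0,y0=uv-[60,60]
c,m,a=blob(s,(max(x0,0),y0,x0+120,y0+120),lambda h,S,v:(h<16)&(S>160)&(v>18));c=c.astype(float)
print(a,m.round(1),cv2.approxPolyDP(np.int32(c),2.5,True)[:,0].tolist())
for q in(-8,-4,0,4,8):
    B=proj(s,box(P,np.radians(q),psi)[0]);e=B[4:]-B[:4];print(q,"dirs",np.degrees(np.arctan2(e[:,1],e[:,0])).round(1),"bot",B[4:].round(0).tolist())
E
python3 up.py im16.pkl
```

```text
PX 45.4 lat -1.0 Pz 136.7 FX 5.2 Fz 0.64
855 [173.7 349.2] [[155, 331], [168, 366], [186, 367], [190, 351], [185, 339], [179, 343], [174, 331]]
-8 dirs [63.4 60.3 65.3 62.4] bot [[188.0, 365.0], [169.0, 365.0], [191.0, 348.0], [173.0, 348.0]]
-4 dirs [67.2 64.5 68.7 66.2] bot [[187.0, 368.0], [168.0, 368.0], [191.0, 352.0], [173.0, 352.0]]
0 dirs [70.5 68.2 71.7 69.5] bot [[186.0, 371.0], [167.0, 371.0], [190.0, 355.0], [172.0, 355.0]]
4 dirs [73.4 71.3 74.4 72.4] bot [[185.0, 373.0], [166.0, 373.0], [190.0, 358.0], [171.0, 358.0]]
8 dirs [75.9 74.1 76.7 75. ] bot [[184.0, 376.0], [165.0, 376.0], [189.0, 361.0], [170.0, 361.0]]
```

{"op": "move_arm", "data": {"steps": [{"x": 0.02,"y": 0,"z": 0,"roll": 0,"jaw": 1},{"x": 0,"y": 0,"z": -0.05,"roll": 0,"jaw": 1},{"x": 0,"y": 0,"z": -0.08,"roll": 0,"jaw": 1},{"x": 0,"y": 0,"z": -0.05,"roll": 0,"jaw": 1},{"x": 0,"y": 0,"z": 0,"roll": 0,"jaw": 1},{"x": 0,"y": 0,"z": 0,"roll": 0,"jaw": 1},{"x": 0,"y": 0,"z": 0,"roll": 0,"jaw": 1},{"x": 0,"y": 0,"z": 0,"roll": 0,"jaw": 1}]}}

```text
t: 31.37
ee_pos: [0.4499, -0.3088, 0.1539]
tool_rot: [-3.141, -0.001, 2.014]
force: [-0.1, -1.0, -2.7]
grip_width: 0.0296
gripper_force: 60.6
```

```bash
python3 X.py; python3 up.py im17.pkl; python3 go.py .4708 -.3547 .158 25.4
```

```text
PX 47.5 lat -0.7 Pz 172.6 FX -0.9 Fz -2.68
962 [168.4 333.3] [[149, 313], [164, 353], [182, 352], [186, 337], [180, 323], [174, 327], [168, 313]]
-8 dirs [63.8 60.8 65.7 62.8] bot [[183.0, 351.0], [164.0, 351.0], [187.0, 334.0], [169.0, 334.0]]
-4 dirs [67.5 64.8 68.9 66.4] bot [[183.0, 353.0], [163.0, 354.0], [187.0, 337.0], [168.0, 337.0]]
0 dirs [70.6 68.2 71.8 69.6] bot [[182.0, 356.0], [162.0, 356.0], [186.0, 340.0], [167.0, 340.0]]
4 dirs [73.4 71.3 74.3 72.4] bot [[181.0, 359.0], [161.0, 359.0], [185.0, 344.0], [166.0, 344.0]]
8 dirs [75.8 74.  76.6 74.9] bot [[179.0, 361.0], [160.0, 361.0], [185.0, 347.0], [166.0, 347.0]]
t 31.47 pos [ 0.4498 -0.3087  0.1537] rpy [-1.7994e+02 -5.0000e-02  1.1541e+02] ydir 25.41 F [-0.92  0.28 -1.55] w 0.0292 gf 60.642249584198
units xyz [-0.253  -0.0039 -0.0215] rows>= 1.2180818381036165
roll units 0.0002
```

{"op": "move_arm", "data": {"steps": [{"x": -0.03,"y": -0.003,"z": 0,"roll": 0,"jaw": 1},{"x": -0.07,"y": 0,"z": 0,"roll": 0,"jaw": 1},{"x": -0.08,"y": 0,"z": 0,"roll": 0,"jaw": 1},{"x": -0.05,"y": 0,"z": 0,"roll": 0,"jaw": 1},{"x": -0.02,"y": 0,"z": 0,"roll": 0,"jaw": 1},{"x": 0,"y": 0,"z": 0.04,"roll": 0,"jaw": 1},{"x": 0,"y": 0,"z": 0.02,"roll": 0,"jaw": 1},{"x": 0,"y": 0,"z": 0,"roll": 0,"jaw": 1}]}}

```text
t: 32.13
ee_pos: [0.4698, -0.3525, 0.1404]
tool_rot: [-3.139, -0.004, 2.015]
force: [0.1, -0.3, -2.3]
grip_width: 0.0295
gripper_force: 60.6
```

{"op": "move_arm", "data": {"steps": [{"x": 0,"y": 0,"z": 0,"roll": 0,"jaw": 1},{"x": 0,"y": 0,"z": 0,"roll": 0,"jaw": 1},{"x": 0,"y": 0,"z": 0,"roll": 0,"jaw": 1}]}}

```text
t: 32.38
ee_pos: [0.4713, -0.3539, 0.1426]
tool_rot: [3.141, -0.0, 2.015]
force: [-0.1, 0.1, -1.9]
grip_width: 0.0295
gripper_force: 60.6
```

```bash
python3 X.py
python3 - <<'E'
from th import *
from workcell import cams
d={n:cams.get_image(n) for n in("scene","top")};pickle.dump(d,open("im18.pkl","wb"));s=d["scene"]
hs=cv2.cvtColor(s["frame"],cv2.COLOR_RGB2HSV).astype(int)
for y in range(345,420,2):
    r=""
    for x in range(140,214):
        h,S,v=hs[y,x];r+="O" if h<16 and S>150 else "k" if v<30 else str(min(9,v//15))
    print(y,r)
E
```

```text
PX -2.5 lat -0.8 Pz 161.3 FX 0.15 Fz -1.86
345 kkkkkkkkkkkkkkkkkkkOkk33332kkkkkkkkkk3579999999999999999999999999999999999
347 OOkOkOkkkOkkOkOOOkOOO2344332kkkkkkkkk3569999999999999999999999999999999999
349 OOOOOOOOOOOOOOOOOOOOOOk344332kkkkkkk37999999999999999999999999999999999999
351 kOOOOOOOOOOOOOOOOOOOOOO2344332kkkkk299999999999999999999999999999999999999
353 22OOOOOOOOOOOOOOOOOOOOOO234443kkkkk699999999999999999999999999999999999999
355 43kOOOOOOOOOOOOOOOOOOOOOO234443kkk2999999999999999999999999999999999999999
357 442kOOOOOOOOOOOOOOOOOOOOOO3444443OO699999999999999999999999999999999999999
359 44322OOOOOOOOOOOOOOOOOOOOOO34444OOOO89999999999999999999999999999999999999
361 6669997OOOOOOOOOOOOOOOOOOOOOOOOOOOOOO8999999999999999999999999999999999999
363 66569997OOOOOOOOOOOOOOOOOOOOOOOOOOOOOO999999999999999999999999999999999999
365 565569997OOOOOOOOOOOOOOOOOOOOOOOOOOOOO699999999999999999999999999999999999
367 6666668997OOOOOOOOOOOOOOOOOOOOOOOOOOOOOO4799999999999999999999999999999999
369 5566656788OOOOOOOOOOOOOOOOOOOOOOOOOOkOOOOk27999999999999999999999999999999
371 56666666999OOOOOOOOOOOOOOO
[... 1244 characters left out ...]
55554555554443222222222223555555554555555555555554543222238999999999
405 56566555555555555555323322222234344445455555555555555555532222249999999999
407 66565566555545555555555555555555555555555555555555555555432222279999999999
409 65566655555555545555555555555555555555555555555555555555432222499999999999
411 55555655555455555555555555555555555555545555554555555555322222699999999999
413 55555554555555555554545555555554555554555545555555555554222223999999999999
415 66999855555555555555555555555555555555555555555555555553222225999999999999
417 99999633333433433333333333333333333333333333333333333332222238999999999999
419 99999952222222222222222223222222222222222222222222222222222249999999999999
```

Run:
```python
from th import *
def sh(f,roi):
    s=pickle.load(open(f,"rb"))["scene"];x0,y0,x1,y1=roi;v=cv2.cvtColor(s["frame"],cv2.COLOR_RGB2HSV)[y0:y1,x0:x1,2]
    n,l,st,c=cv2.connectedComponentsWithStats((v<27).astype(np.uint8));k=1+np.argmax(st[1:,4]);b=st[k];return (b[0]+x0,b[1]+y0,b[0]+b[2]-1+x0,b[1]+b[3]-1+y0)
a=sh("im4.pkl",(150,370,205,412));b=sh("im18.pkl",(150,366,205,400));print(a,b)
s=pickle.load(open("im4.pkl","rb"))["scene"]
q=lambda z:proj(s,[.4700,-.3525,z])[0]
print("shift expected",(q(.0683)-q(.034)).round(1),"px/mm x",(proj(s,[.48,-.3525,.05])-proj(s,[.47,-.3525,.05]))[0]/10,"y",(proj(s,[.47,-.3425,.05])-proj(s,[.47,-.3525,.05]))[0]/10)
```

```text
(np.int32(159), np.int32(379), np.int32(190), np.int32(407)) (np.int32(154), np.int32(369), np.int32(186), np.int32(396))
shift expected [ -5.  -12.2] px/mm x [0.51476249 0.24622899] y [ 0.42085427 -0.52064425]
```

{"op": "move_arm", "data": {"steps": [{"x": 0.006,"y": 0,"z": 0.02,"roll": 0,"jaw": 1},{"x": 0,"y": 0,"z": 0.02,"roll": 0,"jaw": 1},{"x": 0,"y": 0,"z": 0.02,"roll": 0,"jaw": 1},{"x": 0,"y": 0,"z": 0.015,"roll": 0,"jaw": 1},{"x": 0,"y": 0,"z": 0.01,"roll": 0,"jaw": 1},{"x": 0,"y": 0,"z": 0,"roll": 0,"jaw": 1},{"x": 0,"y": 0,"z": 0,"roll": 0,"jaw": 1}]}}

```text
t: 33.07
ee_pos: [0.4706, -0.3532, 0.1252]
tool_rot: [-3.141, -0.0, 2.014]
force: [-0.3, -0.2, -1.4]
grip_width: 0.0295
gripper_force: 60.6
```

```bash
python3 X.py
```

```text
PX -1.6 lat -0.4 Pz 143.9 FX -0.06 Fz -1.41
```

{"op": "move_arm", "data": {"steps": [{"x": 0,"y": 0,"z": 0.015,"roll": 0,"jaw": 1},{"x": 0,"y": 0,"z": 0.015,"roll": 0,"jaw": 1},{"x": 0,"y": 0,"z": 0.015,"roll": 0,"jaw": 1},{"x": 0,"y": 0,"z": 0.01,"roll": 0,"jaw": 1},{"x": 0,"y": 0,"z": 0,"roll": 0,"jaw": 1},{"x": 0,"y": 0,"z": 0,"roll": 0,"jaw": 1}]}}

```text
t: 33.57
ee_pos: [0.4705, -0.3532, 0.1142]
tool_rot: [-3.141, -0.0, 2.014]
force: [-0.1, -0.6, -1.5]
grip_width: 0.0293
gripper_force: 60.6
```

{"op": "move_arm", "data": {"steps": [{"x": 0,"y": 0,"z": 0.01,"roll": 0,"jaw": 1},{"x": 0,"y": 0,"z": 0.005,"roll": 0,"jaw": 1},{"x": 0,"y": 0,"z": 0,"roll": 0,"jaw": 1},{"x": 0,"y": 0,"z": 0,"roll": 0,"jaw": 1}]}}

```text
t: 33.9
ee_pos: [0.4707, -0.3532, 0.1114]
tool_rot: [-3.142, -0.0, 2.014]
force: [0.3, -0.5, -2.1]
grip_width: 0.0291
gripper_force: 60.6
```

```bash
python3 X.py
```

```text
PX -1.6 lat -0.5 Pz 130.1 FX -0.53 Fz -2.09
```

Seating is about 3 mm below. I go down in 1 mm steps, watching the force.

{"op": "move_arm", "data": {"steps": [{"x": 0,"y": 0,"z": 0.005,"roll": 0,"jaw": 1},{"x": 0,"y": 0,"z": 0.005,"roll": 0,"jaw": 1},{"x": 0,"y": 0,"z": 0,"roll": 0,"jaw": 1},{"x": 0,"y": 0,"z": 0,"roll": 0,"jaw": 1}]}}

```text
t: 34.23
ee_pos: [0.4706, -0.3532, 0.1094]
tool_rot: [-3.141, -0.0, 2.014]
force: [-0.4, 0.0, -2.1]
grip_width: 0.0291
gripper_force: 60.6
```

{"op": "move_arm", "data": {"steps": [{"x": 0,"y": 0,"z": 0.004,"roll": 0,"jaw": 1},{"x": 0,"y": 0,"z": 0,"roll": 0,"jaw": 1},{"x": 0,"y": 0,"z": 0,"roll": 0,"jaw": 1}]}}

```text
t: 34.48
ee_pos: [0.4707, -0.3532, 0.1087]
tool_rot: [-3.142, -0.0, 2.014]
force: [0.4, 0.2, -2.6]
grip_width: 0.0292
gripper_force: 60.6
```

{"op": "move_arm", "data": {"steps": [{"x": 0,"y": 0,"z": 0.004,"roll": 0,"jaw": 1},{"x": 0,"y": 0,"z": 0,"roll": 0,"jaw": 1},{"x": 0,"y": 0,"z": 0,"roll": 0,"jaw": 1}]}}

```text
t: 34.73
ee_pos: [0.4707, -0.3533, 0.1079]
tool_rot: [-3.142, -0.0, 2.014]
force: [0.5, 0.2, -1.9]
grip_width: 0.0295
gripper_force: 60.7
```

{"op": "move_arm", "data": {"steps": [{"x": 0,"y": 0,"z": 0.004,"roll": 0,"jaw": 1},{"x": 0,"y": 0,"z": 0,"roll": 0,"jaw": 1},{"x": 0,"y": 0,"z": 0,"roll": 0,"jaw": 1}]}}

```text
t: 34.98
ee_pos: [0.4708, -0.3534, 0.1078]
tool_rot: [3.141, -0.0, 2.014]
force: [-2.4, 1.6, 4.7]
grip_width: 0.0295
gripper_force: 61.3
```

{"op": "move_arm", "data": {"steps": [{"x": 0,"y": 0,"z": 0.004,"roll": 0,"jaw": 1},{"x": 0,"y": 0,"z": 0,"roll": 0,"jaw": 1},{"x": 0,"y": 0,"z": 0,"roll": 0,"jaw": 1}]}}

```text
t: 35.23
ee_pos: [0.4708, -0.3534, 0.1078]
tool_rot: [3.141, -0.001, 2.014]
force: [-3.0, 2.6, 8.3]
grip_width: 0.0291
gripper_force: 62.2
```

{"op": "move_arm", "data": {"steps": [{"x": 0,"y": 0,"z": 0.004,"roll": 0,"jaw": 1},{"x": 0,"y": 0,"z": 0,"roll": 0,"jaw": 1},{"x": 0,"y": 0,"z": 0,"roll": 0,"jaw": 1}]}}

```text
t: 35.48
ee_pos: [0.4708, -0.3535, 0.1078]
tool_rot: [3.141, -0.001, 2.014]
force: [-3.6, 4.2, 12.0]
grip_width: 0.0297
gripper_force: 62.7
```

{"op": "move_arm", "data": {"steps": [{"x": 0,"y": 0,"z": -0.007,"roll": 0,"jaw": 1},{"x": 0,"y": 0,"z": 0,"roll": 0,"jaw": 1},{"x": 0,"y": 0,"z": 0,"roll": 0,"jaw": -1},{"x": 0,"y": 0,"z": 0,"roll": 0,"jaw": -1},{"x": 0,"y": 0,"z": 0,"roll": 0,"jaw": -1},{"x": 0,"y": 0,"z": 0,"roll": 0,"jaw": -1},{"x": 0,"y": 0,"z": 0,"roll": 0,"jaw": -1},{"x": 0,"y": 0,"z": 0,"roll": 0,"jaw": -1}]}}

```text
t: 36.15
ee_pos: [0.4707, -0.3532, 0.1067]
tool_rot: [-3.141, -0.0, 2.014]
force: [0.4, -0.1, 0.5]
grip_width: 0.0851
gripper_force: 0.0
```

{"op": "move_arm", "data": {"steps": [{"x": 0,"y": 0,"z": 0,"roll": 0,"jaw": -1},{"x": 0,"y": 0,"z": -0.05,"roll": 0,"jaw": -1},{"x": 0,"y": 0,"z": -0.1,"roll": 0,"jaw": -1},{"x": 0,"y": 0,"z": -0.15,"roll": 0,"jaw": -1},{"x": 0,"y": 0,"z": -0.18,"roll": 0,"jaw": -1},{"x": 0,"y": 0,"z": -0.15,"roll": 0,"jaw": -1},{"x": 0,"y": 0,"z": -0.05,"roll": 0,"jaw": -1},{"x": 0,"y": 0,"z": 0,"roll": 0,"jaw": -1}]}}

```text
t: 36.82
ee_pos: [0.4727, -0.3553, 0.2476]
tool_rot: [3.136, 0.007, 2.014]
force: [-0.3, -0.5, 0.6]
grip_width: 0.0855
gripper_force: 0.0
```

```bash
python3 go.py
python3 - <<'E'
from h import *
from workcell import cams
d={n:cams.get_image(n) for n in("scene","top")};pickle.dump(d,open("im20.pkl","wb"));s=d["scene"];t=d["top"];o=pickle.load(open("im4.pkl","rb"))["scene"]
for f,im in(("before",o),("now",s)):
    c,m,a=blob(im,(140,340,195,410),lambda h,S,v:(h<15)&(S>180)&(v>20));print(f,a,m.round(1),cv2.approxPolyDP(np.int32(c),2.5,True)[:,0].tolist())
    c,m,a=blob(im,(140,330,185,362),lambda h,S,v:(h>95)&(h<130)&(S>120));print(" blue",m.round(1),cast(im,m,.152).round(4))
    c,m,a=blob(im,(310,250,350,300),lambda h,S,v:(h>45)&(h<80)&(S>120)&(v>40)) if 0 else (0,np.zeros(2),0)
c,m,a=blob(t,(350,150,430,222),lambda h,S,v:(v<42)|((h>45)&(h<80)&(S>120)));print("lid closed",a,rect(cast(t,c,.088)))
# anything else moved? diff of scene against before, outside arm/reader
df=cv2.absdiff(cv2.GaussianBlur(o["frame"],(5,5),0),cv2.GaussianBlur(s["frame"],(5,5),0)).max(2)
n,l,st,c=cv2.connectedComponentsWithStats((df>40).astype(np.uint8));print([st[i].tolist() for i in range(1,n) if st[i,4]>30])
E
```

```text
t 36.82 pos [ 0.4727 -0.3553  0.2476] rpy [179.69   0.4  115.38] ydir 25.38 F [-0.34 -0.47  0.63] w 0.0855 gf 0.0
before 911 [168.7 378.6] [[171, 351], [169, 359], [151, 364], [166, 400], [184, 394]]
 blue [156.8 347.9] [[ 0.4686 -0.3486  0.152 ]]
now 1068 [168.3 377.3] [[172, 347], [166, 362], [148, 362], [163, 398], [181, 397], [185, 383]]
 blue [156.9 347.7] [[ 0.4685 -0.3483  0.152 ]]
lid closed 1841 (array([ 657.7, -143.1]), array([119.9,  89.8]), 89.1)
[[85, 0, 27, 13, 260], [293, 0, 26, 8, 137], [358, 11, 26, 11, 114], [0, 16, 52, 19, 239], [316, 47, 77, 51, 1876], [96, 68, 8, 12, 62], [45, 88, 14, 4, 39], [290, 98, 113, 141, 8083], [120, 123, 6, 14, 59], [22, 125, 166, 288, 18013], [88, 198, 17, 6, 54], [143, 205, 16, 20, 142], [147, 220, 17, 13, 135], [179, 242, 121, 113, 4318], [293, 307, 19, 27, 217], [335, 307, 9, 9, 48], [153, 345, 8, 6, 38], [172, 351, 11, 26, 104]]
```

The reader's top mark is back at its original spot, so it stands upright in the dock. The lid has not moved since it was closed, so I'm handing in.

```bash
python3 -c "
from workcell import ctrl;print(ctrl.sign_off())"
```

```text
the job is handed in; nothing more can be done
None
```

The job is handed in at about 37 s: the lid is seated square on the dish, the reader's nose was held about halfway in (roughly 6 N) on the tag's middle for about 2 s, tilted to within a few degrees of square, and the reader stands upright in its dock (tilted and righted in the grip by pushing its nose against the fixed dock).

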